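Close the pressure filter holder evenly

ROBOT

A 6-joint arm with a two-finger parallel gripper is mounted at the origin on the work surface. World frame = base frame: x ahead of the robot, y to its left, z up, the work surface at z = 0. Lengths are in m, angles in rad, forces in N, time in s.
With the tool pointing down it reaches from about 0.275 to 0.875 m from the base axis. Payload 12.5 kg.
Tool frame: the origin (TCP) lies midway between the tips of the shut fingers; the grasp point (between the pads) lies 19 mm behind it (ctrl.grip_depth is the distance from the TCP to the grasp point, in m); z points along the fingers, x is the direction in which the jaws open and shut, and the axes are right-handed (so a half turn about z gives the same grasp; the last joint's range is limited). The gripper opens to 85 mm and grips with 20 to 120 N. Pads are 22 mm wide; open, the fingers measure 114 mm over their backs; the gripper's body (76 mm by 85 mm) begins 54 mm behind the grasp point. The pads swing forward as they close: fully open they stand 13 mm farther back than shut.
Start: joints at [-1.264, 0.351, 1.652, -0, 1.139, -0.085], TCP at [0.21, -0.508, 0.231] pointing down, gripper open.
Joint ranges: [-2.75, 2.75], [-0.79, 2.1], [0.01, 2.65], [-1.57, 4.71], [0.07, 3.14], [-2.87, 2.87]. Speed limits (rad/s): [2.22, 2.22, 2.79, 3.14, 3.14, 3.14].

INTERFACE

Orientations are given as a rotation vector (axis times angle).
In Python, from plant import readout, cams, job, models, ctrl gives the robot as it stands. The module is installed in compiled form; this text tells all that it offers.
- The arm moves only by the tool apply_moves, never from a script. Its argument "plan" is a list of rows, each a list of 3 entries, a list of its own where there are three numbers: the shift along the tool's x, y, z in mm, then the turn about the tool's z in degrees, then the opening, from 0 (shut) to 1 (fully open). In form: [[[x, y, z], roll, grip], ...]. A call has 1 to 5 rows; each row shifts and turns the commanded pose from where the row before left it, along the tool's axes as they then stand; what a row does not reach is not made up. A row lasts 1/8 s, in which the tool goes at most 62.5 mm and 10.7 degrees, less where a joint would pass 70% of its speed; a pose out of reach is approached as far as the arm can. A call with a gripper value outside its range is refused whole. The fingers move at their own pace and stop on an object; "squeeze" is the grip in N (left out, the last holds). Time passes only in rows, so rows that do not move let the fingers close. It gives the time, the measured TCP pose, the force and the opening at its end, in the units of the state.
- readout.sense(): the state, without advancing time (a new reading comes with each control period).
- cams.read_camera(name): name is "scene" or "top" or "wrist"; returns the picture (420x560x3 uint8, red, green, blue); there is no depth.
- cams.get_calibration(name): a dict with "fx", "fy", "cx", "cy" (pixels), "view" (4x4, takes a point from world to camera coordinates). Camera axes: x right, y down, z forward; pixel columns grow to the right and rows downward; lengths in m; the calibration is good to about 2 mm. A picture is of the moment at which its call begins: read the wrist's pose just before it. get_calibration takes no time and is no camera call; for the wrist camera it gives the pose at the moment of the call.
- job.hand_in(): hands the job in, once; it reports no verdict.
Trained networks look in the newest picture that a camera, given by its name, has taken for a name from the list of things; names that differ only in an ending like _2 or _b are one class to them, and where a whole thing is asked for, a point or a joint stands for the part that bears it (a point fixed in the world has none). Each returns a list of dicts, best first, with "conf" (0 to 1); they miss things now and then, are a little off and sometimes report something else, mostly with a low value. They report only what shows in the picture. A call takes as long as a camera call. They do not tell look-alikes from the thing itself.
- models.boxes_of(camera, target): "bbox" ([left, top, right, bottom] in pixels, round what is visible of it).
The state is a dict: "time_s": time; "qpos": joint angles; "qd": joint speeds; "effort": joint torques, N m; "tool_pos": TCP position; "tool_rot": TCP orientation; "ft_force": force on the tool from outside, world axes, zero at the start; "moment": the same for the moment, N m; "gripper_width": finger opening in m.
Only numpy, scipy, OpenCV 4.12 (cv2) and the standard library are available. Lean on these libraries where they do the work, as an engineer would, in place of code of your own. Each camera call takes 0.05 s, during which the arm holds its last target.

TASK

The cover of the stainless filter holder is resting on its O-ring with its four wing nuts only started. Draw it down with the wing nuts, going crosswise from a nut to the one opposite and a little at a time - a first round that pulls the cover only part of the way at all four nuts, then on until it is home metal to metal all round - without letting it lean, and leave every nut firmly finger-tight, about 0.5 N m, not overtightened. Leave everything else on the bench alone.

Things in the scene. Friction and masses are not known exactly. Their poses are not given: they have to be found in the camera images.
- holder: lower part of a 142 mm stainless pressure filter holder: a round flange 196 mm across on three short legs, fixed to the bench; origin on the bench under its centre, z up. Four fixed studs carry the wing nuts on a 150 mm bolt circle: 75 mm from the centre along the holder's +x (nut1), +y (nut2), -x (nut3), -y (nut4); nut1 is opposite nut3, nut2 opposite nut4
- seat (a point): centre of the flat top of the lower flange, 90 mm above the bench: the metal seat of the cover. A black O-ring (120 mm across) holds the cover 2.0 mm off it. One nut alone pulls about 18 N (about 0.1 N m while turning) for each mm that it is drawn down past first touch, and the far side of the cover rises; all four need about 50 N each (0.3 N m) to close the gap
- cover: stainless cover, a disc 196 mm across and 14 mm thick; origin at the centre of its underside, z up. At the start it lies level on the O-ring, its origin 92.0 mm above the bench; home, metal to metal, 90.0 mm and level. A lean over 0.85 degree (0.015 rad, 2.2 mm across the nuts) would pinch the O-ring. It can only sink and lean, not slide or turn
- inlet (a point): top end of the inlet stub in the middle of the cover, 25 mm across at most, 40 mm above the disc's upper face
- nut1: stainless wing nut, origin at the centre of its flat underside, z up, x along the wing. Hub 25 mm across at the foot, tapering; upright flat wing 50 mm long (x), 10 mm thick (y), 16 to 42 mm above the origin. Grip it across its thickness from above, about 33 mm above the origin. It stands at any angle and turns about its z on a fixed stud
- nut2: the same wing nut at the holder's +y. Clockwise seen from above tightens it and lowers it 16 mm per full turn (quick thread, 2.5 mm per rad); it stays where it is left. At the start each nut has its own play of about 0.2 to 1.2 mm over the cover, so where it bites must be felt
- nut3: the same wing nut at the holder's -x. A captive spring washer under each nut gives as it tightens. To turn it takes about 0.03 N m when free, and 4 to 6 mN m more per newton of clamping force; held still, friction hides more than half of that, so feel it on a slow small turn. Once the cover is on the metal the torque climbs by about 0.1 N m per 0.1 rad
- nut4: the same wing nut at the holder's -y. For every nut, finger-tight is 0.4 to 0.8 N m felt while turning (clamping with 80 to 170 N); clamping with more than 240 N (1 N m or more) is overtightened. Tightening one nut unloads its neighbours a little
- spare_nut: bystander: a spare wing nut of the same kind standing loose on the bench near the holder, origin at its underside
- dish: bystander: shallow round plastic dish 93 mm across, 15 mm high, origin at its underside
- forceps: bystander: steel forceps lying flat, 125 mm long, 8 mm high, origin at its middle on the bench
- disc_box: bystander: flat box of filter discs, 150 x 150 x 36 mm, origin at its underside
- beaker: bystander: glass beaker 72 mm across, 95 mm high, origin at its underside
- pen: bystander: marker pen 132 mm long lying on the bench, origin on the bench under its middle
Things that resemble listed ones, but are neither listed nor needed, are in the scene too. What is shaped like the holder but red is not meant.

How it is judged:
On the way:
1. first round: all four nuts have bitten and each has been turned at least 0.5 mm beyond the height at which it touches the unloaded cover, while the cover is still at least 0.5 mm off its seat (z of each of nut1, nut2, nut3, nut4 in the frame of holder below 0.1055 m and z of cover in the frame of holder above 0.0905 m), for 0.1 s.
At the end, for the whole second after the job is handed in: the cover is home: its underside within 0.5 mm of the lower flange and level to 0.004 rad, and each of the four nuts clamps it with 65 to 240 N (contact force between nut1 and cover between 65 and 240 N and contact force between nut2 and cover between 65 and 240 N and contact force between nut3 and cover between 65 and 240 N and contact force between nut4 and cover between 65 and 240 N and z of cover in the frame of holder below 0.0905 m and angle between the z axis of cover and the z axis of holder, either way round below 0.004 rad); the robot touches nothing.
It fails at once if the cover leans more than 0.0155 rad (0.89 degree) on the holder (angle between the z axis of cover and the z axis of holder, either way round above 0.0155 rad).
It fails at once if a nut is overtightened (clamps with more than 260 N) (contact force between any of nut1, nut2, nut3, nut4 and cover above 260 N).
It fails at once if not crosswise: two neighbouring nuts are both drawn down 0.7 mm past first touch while neither of the nuts opposite them has been tightened ((z of each of nut1, nut2 in the frame of holder below 0.1053 m and z of each of nut3, nut4 in the frame of holder above 0.106 m) or (z of each of nut2, nut3 in the frame of holder below 0.1053 m and z of each of nut4, nut1 in the frame of holder above 0.106 m) or (z of each of nut3, nut4 in the frame of holder below 0.1053 m and z of each of nut1, nut2 in the frame of holder above 0.106 m) or (z of each of nut4, nut1 in the frame of holder below 0.1053 m and z of each of nut2, nut3 in the frame of holder above 0.106 m)).
It fails at once if a bystander was disturbed (moved more than 20 mm) (distance of any of spare_nut, dish, forceps, disc_box, beaker, pen from where it was at the start of the episode above 0.02 m).
It also fails if it takes over 72 s, if anything falls off the work surface, if the arm or the gripper's body presses on something with over 40 N, if the wrist force passes 120 N, or if a joint passes its speed limit or range.

## Working session

There is one attempt and no reset: what is moved stays moved. The work goes in short steps, Python scripts to look and compute and a tool call to move; the robot and the scene stay as the last step left them, time stands still between calls to the robot, and variables do not carry over. Pictures are saved under pics/ and viewed, and the job is handed in when it is done.

Besides the shell and the picture viewer there is one more tool, called by a JSON object that holds its "fn" and its "kwargs", one argument or row to a line. apply_moves: Moves the arm, as the interface text tells. Its arguments: {"type":"object","properties":{"plan":{"type":"array"},"squeeze":{"type":"number"}},"required":["plan"]}

```bash
ls; mkdir -p pics
python3 - <<'E'
from plant import readout,cams
import cv2,numpy as np
s=readout.sense();print(s)
for n in("scene","top","wrist"):
    im=cams.read_camera(n);cv2.imwrite(f"pics/{n}0.png",im[:,:,::-1]);c=cams.get_calibration(n);print(n,c)
E
```

```text
pics
{'time_s': 0.0, 'qpos': array([-1.26359949e+00,  3.51261644e-01,  1.65245076e+00, -6.14440604e-06,
        1.13908023e+00, -8.45914189e-02]), 'qd': array([ 0.00055227,  0.00060328, -0.00072598,  0.00150867,  0.00134446,
       -0.00074155]), 'effort': array([ 4.03299331e-03, -5.06095827e+01, -2.91401303e+01,  5.89684078e-05,
        4.49420535e-03,  2.55833362e-05]), 'tool_pos': array([ 0.20993666, -0.50798974,  0.23073436]), 'tool_rot': array([-2.61072667e+00,  1.74614724e+00,  1.47776115e-03]), 'ft_force': array([ 0.39665072, -0.61018685, -0.30998362]), 'moment': array([0.03310221, 0.0175803 , 0.01751109]), 'gripper_width': 0.08516056501524254}
scene {'fx': 409.2667312506066, 'fy': 409.2667312506066, 'cx': 270.50282726495425, 'cy': 212.45004707216873, 'view': array([[-0.33430701,  0.94241471, -0.00966137,  0.12903505],
       [ 0.79290767,  0.27570089, -0.54340265, -0.30812601],
       [-0.509447  , -0.18932388, -0.83941659,  1.32692217],
       [ 0.        ,  0.        ,  0.        ,  1.        ]])}
top {'fx': 433.6657349775689, 'fy': 433.6657349775689, 'cx': 273.0386970643121, 'cy': 200.7061621559899, 'view': array([[ 1.09829826e-02, -9.99927475e-01,  4.94150668e-03,
        -7.11531366e-05],
       [-9.96915216e-01, -1.13336985e-02, -7.76633685e-02,
         4.38800996e-01],
       [ 7.77137415e-02, -4.07328777e-03, -9.96967393e-01,
         1.38325719e+00],
       [ 0.00000000e+00,  0.00000000e+00,  0.00000000e+00,
         1.00000000e+00]])}
wrist {'fx': 322.29306961679873, 'fy': 322.29306961679873, 'cx': 277.4921904608003, 'cy': 213.9307764243813, 'view': array([[ 0.3812231 , -0.92448181, -0.00152716, -0.5477681 ],
       [-0.87409578, -0.36098264,  0.32503552, -0.04199441],
       [-0.30104071, -0.12257617, -0.94570057,  0.38160828],
       [ 0.        ,  0.        ,  0.        ,  1.        ]])}
```

View pics/scene0.png

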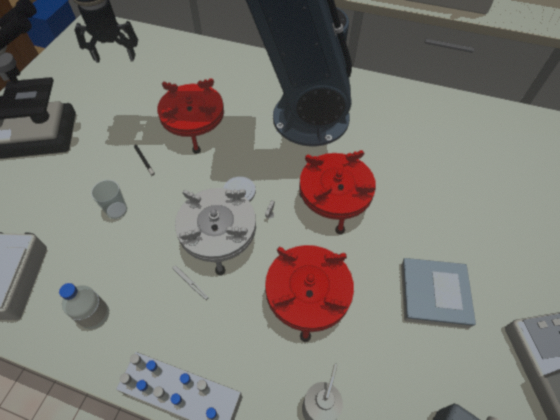

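View pics/top0.png

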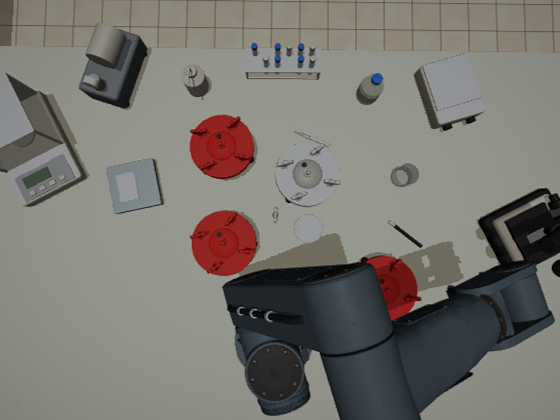

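View pics/wrist0.png

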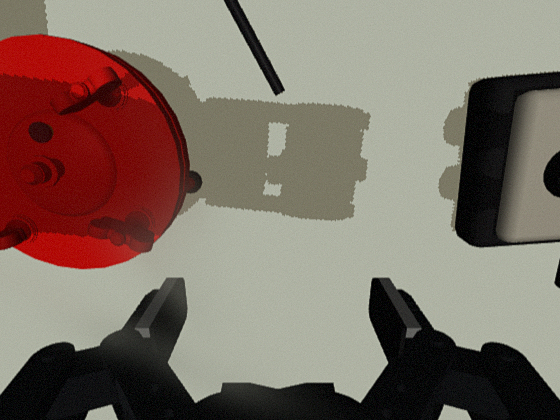

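The steel holder is at top (307,173) and scene (215,220). The things that could be mistaken for it are the red holders at top (222,147), (224,243) and (392,285), and the spare nut at top (276,214). I'll crop close on the steel one.

```bash
cat > h.py <<'E'
import numpy as np,cv2
from plant import readout,cams,models
from scipy.spatial.transform import Rotation as R
def pix2w(c,u,v,z):
    V=np.array(c['view']);Rm=V[:3,:3];t=V[:3,3]
    o=-Rm.T@t; d=Rm.T@np.array([(u-c['cx'])/c['fx'],(v-c['cy'])/c['fy'],1])
    return o+d*(z-o[2])/d[2]
def w2pix(c,p):
    V=np.array(c['view']);q=V[:3,:3]@np.array(p)+V[:3,3]
    return np.array([c['cx']+c['fx']*q[0]/q[2],c['cy']+c['fy']*q[1]/q[2]])
E
python3 - <<'E'
from h import *
im=cv2.imread('pics/top0.png')[125:225,260:360];a=cv2.resize(im,None,fx=4,fy=4,interpolation=cv2.INTER_CUBIC)
im=cv2.imread('pics/scene0.png')[170:280,165:275];b=cv2.resize(im,(400,400),interpolation=cv2.INTER_CUBIC)
cv2.imwrite('pics/crop0.png',np.hstack([a,b]))
ct=cams.get_calibration('top');cs=cams.get_calibration('scene')
print(pix2w(ct,307,173,.106),pix2w(cs,215,220,.106))
s=readout.sense();Rt=R.from_rotvec(s['tool_rot']).as_matrix();print(Rt)
V=cams.get_calibration('wrist')['view'];Rm=V[:3,:3];o=-Rm.T@V[:3,3];print('cam in tool',Rt.T@(o-s['tool_pos']),Rt.T@Rm.T)
E
```

```text
[ 0.5174824  -0.09710118  0.106     ] [ 0.51740091 -0.09509542  0.106     ]
[[ 3.81846607e-01 -9.24225671e-01 -2.78136332e-04]
 [-9.24225335e-01 -3.81846705e-01  7.89562717e-04]
 [-8.35939574e-04 -4.44312000e-05 -9.99999650e-01]]
cam in tool [-0.00148808 -0.08393018 -0.14279336] [[ 9.99999534e-01 -4.12915006e-04 -8.72824366e-04]
 [ 6.74223830e-04  9.45687354e-01  3.25076874e-01]
 [ 6.91189845e-04 -3.25077311e-01  9.45687191e-01]]
```

View pics/crop0.png

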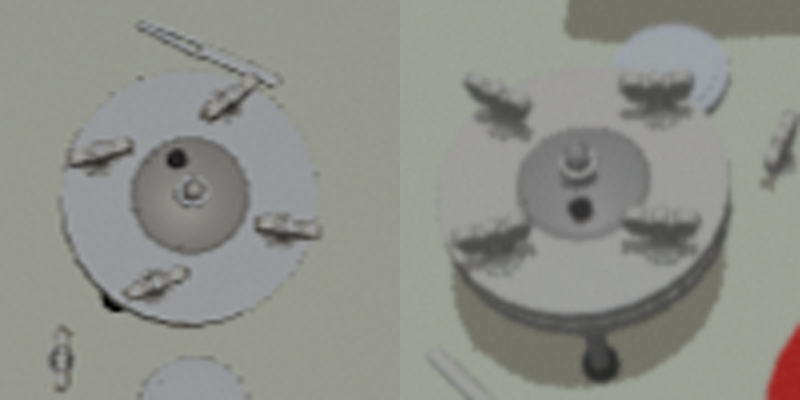

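Only one steel holder is there; its center is about (0.517, -0.096), and both cameras agree within 2 mm. Moving the wrist camera over it.

{"fn": "apply_moves", "kwargs": {
  "plan": [
    [[-29,-49,-20],0,1],
    [[-29,-49,-20],0,1],
    [[-29,-49,0],0,1],
    [[-29,-49,0],0,1],
    [[-29,-49,0],0,1]
  ],
  "squeeze": 60
}}

```text
time_s: 0.78
tool_pos: [0.3819, -0.2791, 0.2713]
tool_rot: [2.611, -1.747, 0.0]
ft_force: [0.6, 0.0, 0.3]
gripper_width: 0.085
```

{"fn": "apply_moves", "kwargs": {
  "plan": [
    [[-29,-49,0],0,0.5],
    [[-29,-49,0],0,0.5],
    [[-29,-49,0],0,0.5],
    [[-29,-49,0],0,0.5],
    [[0,0,0],0,0.5]
  ]
}}

```text
time_s: 1.4
tool_pos: [0.5192, -0.096, 0.2708]
tool_rot: [-2.615, 1.741, 0.001]
ft_force: [-0.6, -0.0, -0.3]
gripper_width: 0.0428
```

Run:
```python
from h import *
import json
for k in range(1):
    s=readout.sense();c=cams.get_calibration('wrist');im=cams.read_camera('wrist')
    cv2.imwrite('pics/w1.png',im[:,:,::-1])
    json.dump({k:np.asarray(v).tolist() for k,v in c.items()},open('w1.json','w'))
    print(s)
cv2.imwrite('pics/w1b.png',cv2.resize(cv2.imread('pics/w1.png'),(800,600),interpolation=cv2.INTER_CUBIC))
```

```text
{'time_s': 1.4, 'qpos': array([-2.71185403e-01,  2.71572026e-01,  1.65948257e+00,  4.52292151e-04,
        1.21105444e+00,  9.03573427e-01]), 'qd': array([-0.06979179, -0.02231964,  0.03392663, -0.01645258,  0.00106805,
       -0.05003091]), 'effort': array([ 3.03201422e+00, -4.63903141e+01, -3.14153552e+01,  2.88357474e-01,
       -4.04485222e-02,  6.80166073e-01]), 'tool_pos': array([ 0.51919359, -0.09597362,  0.27082194]), 'tool_rot': array([-2.61470853e+00,  1.74108698e+00,  9.77594170e-04]), 'ft_force': array([-0.64067644, -0.04505105, -0.34949923]), 'moment': array([-0.01090246, -0.00029461, -0.04431726]), 'gripper_width': 0.04277139452569508}
```

View pics/w1b.png

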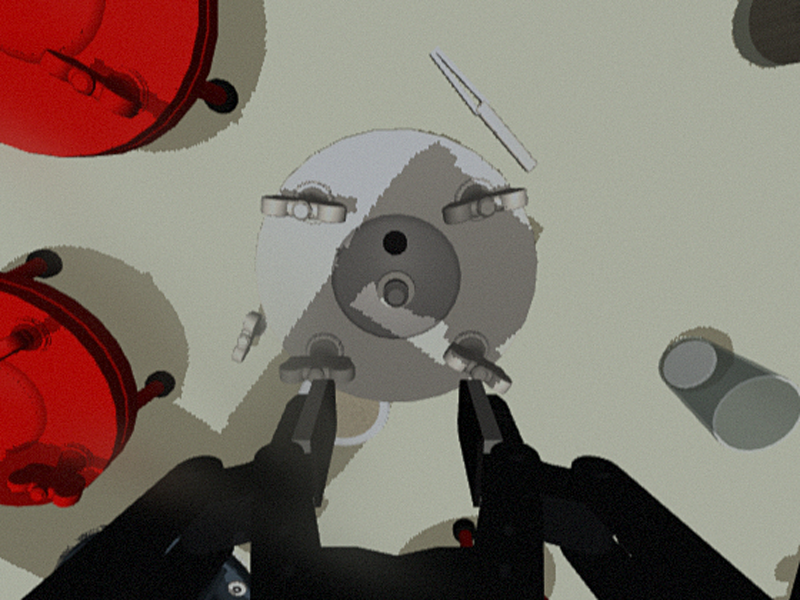

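{"fn": "apply_moves", "kwargs": {
  "plan": [
    [[0,0,0],0,0.5]
  ]
}}

```text
time_s: 1.58
tool_pos: [0.5174, -0.0993, 0.2711]
tool_rot: [2.61, -1.747, -0.001]
ft_force: [-0.1, 0.6, 0.2]
gripper_width: 0.0424
```

Run:
```python
from h import *
import json
s=readout.sense();c=cams.get_calibration('wrist');im=cams.read_camera('wrist')
cv2.imwrite('pics/w2.png',im[:,:,::-1])
json.dump({k:np.asarray(v).tolist() for k,v in c.items()},open('w2.json','w'))
print(s['tool_pos'],s['tool_rot'],s['qd'],s['moment'])
a=cv2.imread('pics/w2.png')[85:285,170:390]
a=cv2.resize(a,None,fx=3.6,fy=3.0*.98,interpolation=cv2.INTER_CUBIC) if 0 else cv2.resize(a,(660,600),interpolation=cv2.INTER_CUBIC)
a=cv2.convertScaleAbs(a,alpha=1.2)
cv2.imwrite('pics/w2c.png',a)
```

```text
[ 0.51742385 -0.09932627  0.27113175] [ 2.61049837e+00 -1.74709459e+00 -6.67496023e-04] [-1.60062562e-02 -6.91952012e-03  6.84604732e-04  8.75503223e-04
 -1.86136319e-05  2.71729194e-03] [-4.37722970e-02 -1.51152080e-02  1.82148998e-05]
```

View pics/w2c.png

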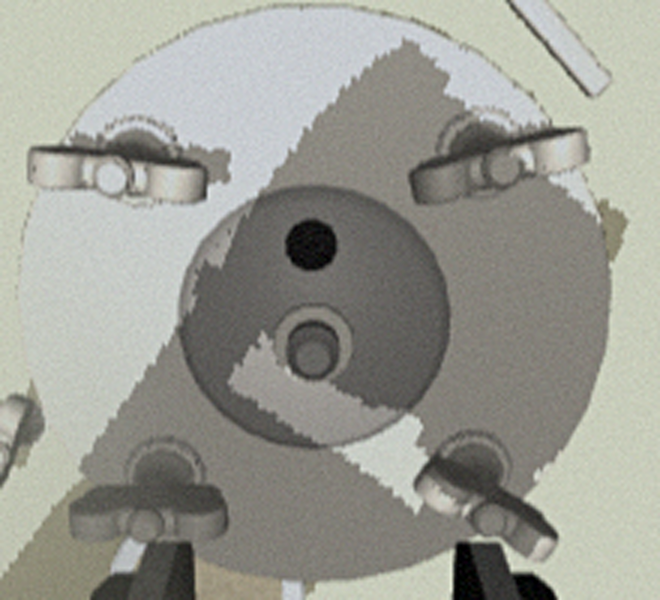

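```bash
cat > fit.py <<'E'
from h import *
import json
from scipy.optimize import least_squares
c=json.load(open('w2.json'))
P=lambda u,v,z:pix2w(c,170+u/3,85+v/3,z)[:2]
ends={'TL':((30,164),(206,183)),'TR':((414,188),(588,150)),'BL':((72,515),(226,515)),'BR':((420,485),(552,545))}
mid={}
for k,(a,b) in ends.items():
    for z in(.147,):
        A=P(*a,z);B=P(*b,z);d=B-A;mid[k]=(A+B)/2
        print(k,mid[k].round(4),'len',np.hypot(*d).round(4),'yaw',np.degrees(np.arctan2(d[1],d[0])).round(1))
M=np.array([mid[k] for k in('TL','TR','BR','BL')])
print('centre',M.mean(0),'diag',np.linalg.norm(M[0]-M[2]),np.linalg.norm(M[1]-M[3]))
def f(p):
    return np.concatenate([M[i]-p[:2]-.075*np.array([np.cos(p[2]+s*i*np.pi/2),np.sin(p[2]+s*i*np.pi/2)]) for i in range(4)])
for s in(1,-1):
    r=least_squares(f,[*M.mean(0),np.arctan2(*(M[0]-M.mean(0))[::-1])]);print(s,r.x,r.cost,r.fun.round(4))
# disc
print('disc lr',P(20,290,.106),P(610,290,.106),'top',P(300,5,.106),'bottom',P(330,582,.106))
# foot rings
for k,q in {'TL':(142,148),'TR':(477,142),'BL':(165,470),'BR':(468,465)}.items(): print(k,'foot',P(*q,.110))
E
python3 fit.py
```

```text
TL [ 0.545  -0.0262] len 0.0477 yaw -73.7
TR [ 0.5855 -0.1216] len 0.0476 yaw -55.4
BL [ 0.4509 -0.0674] len 0.0471 yaw -67.6
BR [ 0.4901 -0.163 ] len 0.0462 yaw -93.7
centre [ 0.51786976 -0.09455232] diag 0.14739897128984444 0.14508996659676202
1 [ 0.51786976 -0.09455232  1.25652692] 0.021770881088395682 [ 0.0039 -0.003   0.139  -0.0502 -0.0045  0.0029 -0.1383  0.0503]
-1 [ 0.51786976 -0.09455232  1.18921412] 7.931228185508902e-06 [-0.0008 -0.0012 -0.002   0.0009  0.0002  0.0011  0.0026 -0.0008]
disc lr [ 0.48969587 -0.00230602] [ 0.56285746 -0.17991491] top [ 0.60455845 -0.0543336 ] bottom [ 0.42832965 -0.13703889]
TL foot [ 0.54815949 -0.0249612 ]
TR foot [ 0.58885657 -0.11909586]
BL foot [ 0.44923358 -0.06714331]
BR foot [ 0.49047256 -0.1623186 ]
```

```bash
cat > ov.py <<'E'
from h import *
import json,sys
c=json.load(open('w2.json'))
cx,cy,yaw=map(float,sys.argv[1:4]); ys=list(map(float,sys.argv[4:8]))
a=cv2.imread('pics/w2.png')[85:285,170:390]
a=cv2.resize(a,(660,600),interpolation=cv2.INTER_CUBIC)
a=cv2.convertScaleAbs(a,alpha=1.2)
pr=lambda p:tuple(int(round(t)) for t in (w2pix(c,p)-[170,85])*3)
def circ(x,y,z,r,col):
    pts=np.array([pr([x+r*np.cos(t),y+r*np.sin(t),z]) for t in np.linspace(0,2*np.pi,60)]);cv2.polylines(a,[pts],True,col,1)
circ(cx,cy,.106,.098,(0,255,0));circ(cx,cy,.146,.0125,(0,255,255))
for i,y in enumerate(ys):
    t=yaw-i*np.pi/2;x0=cx+.075*np.cos(t);y0=cy+.075*np.sin(t);print('TL TR BR BL'.split()[i],round(x0,4),round(y0,4))
    circ(x0,y0,.107,.0125,(255,0,0))
    d=np.array([np.cos(np.radians(y)),np.sin(np.radians(y))]);n=np.array([-d[1],d[0]])
    q=[np.array([x0,y0])+s1*.025*d+s2*.005*n for s1,s2 in((1,1),(1,-1),(-1,-1),(-1,1))]
    for z,col in((.1487,(0,0,255)),(.1227,(255,0,255))):
        cv2.polylines(a,[np.array([pr([*p,z]) for p in q])],True,col,1)
cv2.imwrite(sys.argv[8],a)
E
python3 ov.py .5185 -.0942 1.1892 -73.7 -55.4 -93.7 -67.6 pics/ov1.png
```

```text
TL 0.5464 -0.0246
TR 0.5881 -0.1221
BR 0.4906 -0.1638
BL 0.4489 -0.0663
```

View pics/ov1.png

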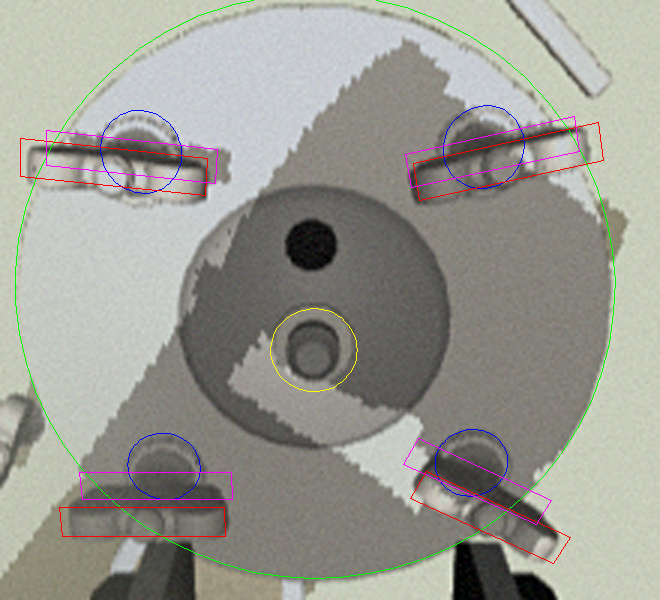

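```bash
cat > go.py <<'E'
# usage: go.py NUT phi z nrows [lift]
from h import *
import sys
C=np.array([.5178,-.0946]);YAW=1.1892
try:
    import json;off=json.load(open('off.json'))
except Exception: off={}
N={k:C+.075*np.array([np.cos(YAW-i*np.pi/2),np.sin(YAW-i*np.pi/2)]) for i,k in enumerate(('TL','TR','BR','BL'))}
for k in off: N[k]=N[k]+np.array(off[k])
def phi_of(s):
    x=R.from_rotvec(s['tool_rot']).as_matrix()[:,0];return np.degrees(np.arctan2(x[1],x[0]))
if __name__=='__main__':
    k=sys.argv[1];phi=float(sys.argv[2]);n=int(sys.argv[3]);
    s=readout.sense();p=phi_of(s);d=N[k]-s['tool_pos'][:2]
    print('pose',s['tool_pos'].round(4),'phi',p.round(1),'q6',s['qpos'][5].round(2),'dz to .123',(s['tool_pos'][2]-.123).round(4))
    roll=(p-phi)/n;print('roll/row',roll.round(2))
    for i in range(n):
        a=np.radians(p-roll*i);x=np.array([np.cos(a),np.sin(a)]);y=np.array([np.sin(a),-np.cos(a)])
        print('row',i,(1000*x@d/n).round(1),(1000*y@d/n).round(1))
E
python3 go.py TL 16.3 8
```

```text
pose [ 0.5174 -0.0996  0.2713] phi -67.6 q6 0.9 dz to .123 0.1483
roll/row -10.49
row 0 -7.3 -6.8
row 1 -5.9 -8.0
row 2 -4.3 -9.0
row 3 -2.6 -9.6
row 4 -0.8 -9.9
row 5 1.0 -9.9
row 6 2.8 -9.6
row 7 4.5 -8.9
```

{"fn": "apply_moves", "kwargs": {
  "plan": [
    [[-7.3,-6.8,12],-10.5,0.5],
    [[-5.9,-8.0,12],-10.5,0.5],
    [[-4.3,-9.0,12],-10.5,0.5],
    [[-2.6,-9.6,12],-10.5,0.5],
    [[-0.8,-9.9,12],-10.5,0.5]
  ]
}}

```text
time_s: 2.25
tool_pos: [0.5353, -0.053, 0.2111]
tool_rot: [3.115, -0.405, 0.0]
ft_force: [1.0, -0.3, 0.3]
gripper_width: 0.0429
```

{"fn": "apply_moves", "kwargs": {
  "plan": [
    [[1,-9.9,12],-10.5,0.5],
    [[2.8,-9.6,12],-10.5,0.5],
    [[4.5,-8.9,8],-10.4,0.5],
    [[0,0,0],0,0.5]
  ]
}}

```text
time_s: 2.75
tool_pos: [0.5458, -0.0248, 0.1789]
tool_rot: [-3.11, -0.444, 0.002]
ft_force: [0.5, -0.0, 0.7]
gripper_width: 0.0427
```

```bash
python3 go.py TL 16.3 1
python3 - <<'E'
from h import *
im=cams.read_camera('wrist');cv2.imwrite('pics/w3.png',im[:,:,::-1])
E
```

```text
pose [ 0.5458 -0.0248  0.1789] phi 16.2 q6 -0.41 dz to .123 0.0559
roll/row -0.07
row 0 -0.1 0.1
```

View pics/w3.png

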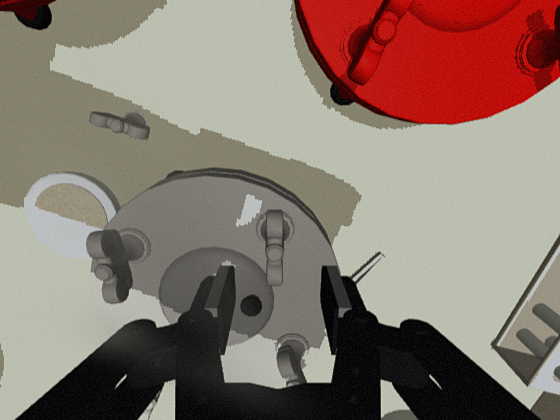

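Run:
```python
from h import *
a=cv2.imread('pics/w3.png')[180:330,190:390];a=cv2.convertScaleAbs(cv2.resize(a,(800,600),interpolation=cv2.INTER_CUBIC),alpha=1.3)
c=cams.get_calibration('wrist')
n=[.5457,-.025];w=np.radians(-73.7);d=np.array([np.cos(w),np.sin(w)]);m=np.array([-d[1],d[0]])
for z in(.1487,.1227):
  q=[tuple(int(round(t)) for t in (w2pix(c,[*(np.array(n)+s1*.025*d+s2*.005*m),z])-[190,180])*4) for s1,s2 in((1,1),(1,-1),(-1,-1),(-1,1))]
  cv2.polylines(a,[np.array(q)],True,(0,0,255) if z>.14 else (255,0,255),1)
cv2.imwrite('pics/w3c.png',a)
```

```text
(no output)
```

View pics/w3c.png

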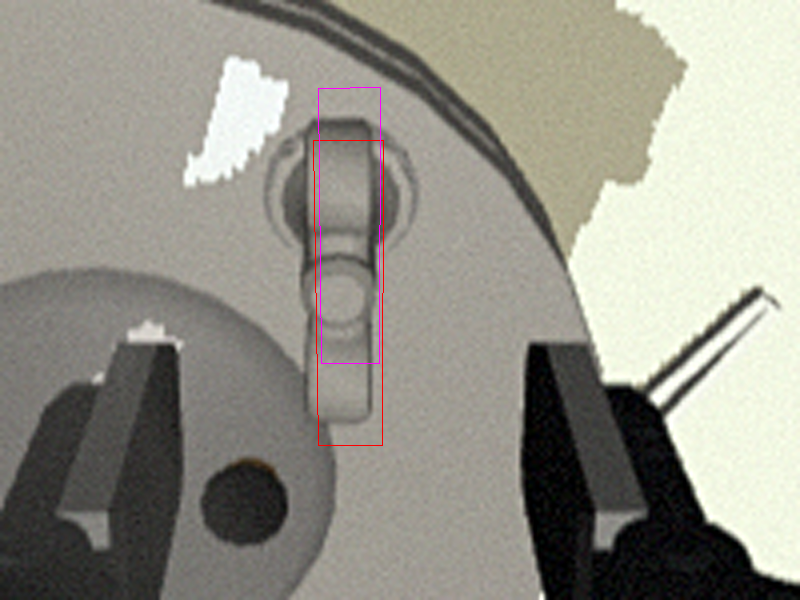

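```bash
sed -i 's/^C=.*/C=np.array([.5166,-.0949])/' go.py; python3 go.py TL 16.3 1
```

```text
Traceback (most recent call last):
  File "go.py", line 8, in <module>
    N={k:C+.075*np.array([np.cos(YAW-i*np.pi/2),np.sin(YAW-i*np.pi/2)]) for i,k in enumerate(('TL','TR','BR','BL'))}
                                 ^^^
NameError: name 'YAW' is not defined
```

{"fn": "apply_moves", "kwargs": {
  "plan": [
    [[-1.3,0,28],0,0.5],
    [[0,0,28],0,0.5],
    [[0,0,0],0,0.3],
    [[0,0,0],0,0.05]
  ]
}}

```text
time_s: 3.3
tool_pos: [0.5447, -0.0252, 0.1244]
tool_rot: [3.11, 0.444, -0.001]
ft_force: [-23.8, -9.1, 21.3]
gripper_width: 0.0089
```

{"fn": "apply_moves", "kwargs": {
  "plan": [
    [[0,0,0],0,0.05]
  ]
}}

```text
time_s: 3.42
tool_pos: [0.5443, -0.0253, 0.1246]
tool_rot: [3.109, 0.445, -0.002]
ft_force: [-7.3, -4.8, 2.5]
gripper_width: 0.0085
```

```bash
python3 go.py TL 16.3 1
cat > st.py <<'E'
from h import *
from go import phi_of
s=readout.sense();print('t',s['time_s'],'p',s['tool_pos'].round(4),'phi',phi_of(s).round(1),'F',s['ft_force'].round(1),'M',s['moment'].round(3),'w',s['gripper_width'].round(4),'q6',s['qpos'][5].round(2))
E
python3 st.py
```

```text
Traceback (most recent call last):
  File "go.py", line 8, in <module>
    N={k:C+.075*np.array([np.cos(YAW-i*np.pi/2),np.sin(YAW-i*np.pi/2)]) for i,k in enumerate(('TL','TR','BR','BL'))}
                                 ^^^
NameError: name 'YAW' is not defined
Traceback (most recent call last):
  File "st.py", line 2, in <module>
    from go import phi_of
  File "go.py", line 8, in <module>
    N={k:C+.075*np.array([np.cos(YAW-i*np.pi/2),np.sin(YAW-i*np.pi/2)]) for i,k in enumerate(('TL','TR','BR','BL'))}
                                 ^^^
NameError: name 'YAW' is not defined
```

```bash
sed -i 's/^C=.*/C=np.array([.5163,-.0950]);YAW=1.1892/' go.py; python3 st.py;python3 go.py TL 16.3 1
```

```text
pose [ 0.5443 -0.0253  0.1246] phi 16.3 q6 -0.41 dz to .123 0.0016
roll/row -0.03
row 0 -0.1 0.0Traceback (most recent call last):
  File "st.py", line 3, in <module>
    s=readout.sense();print('t',s['time_s'],'p',s['tool_pos'].round(4),'phi',phi_of(s).round(1),'F',s['ft_force'].round(1),'M',s['moment'].round(3),'w',s['gripper_width'].round(4),'q6',s['qpos'][5].round(2))
                                                                                                                                                        ^^^^^^^^^^^^^^^^^^^^^^^^
AttributeError: 'float' object has no attribute 'round'
```

```bash
cat > st.py <<'E'
from h import *
from go import phi_of
s=readout.sense();print('t',s['time_s'],'p',s['tool_pos'].round(4),'phi',phi_of(s).round(1),'F',s['ft_force'].round(1),'M',s['moment'].round(3),'w',round(s['gripper_width'],4),'q6',s['qpos'][5].round(2))
E
python3 st.py
```

```text
t 3.425 p [ 0.5443 -0.0253  0.1246] phi 16.3 F [-7.3 -4.8  2.5] M [-0.803  1.245 -0.026] w 0.0085 q6 -0.41
```

{"fn": "apply_moves", "kwargs": {
  "plan": [
    [[0,0,0.2],4,0.05]
  ]
}}

```text
time_s: 3.55
tool_pos: [0.5444, -0.0254, 0.1245]
tool_rot: [3.123, 0.334, -0.002]
ft_force: [-8.3, -5.2, 4.1]
gripper_width: 0.0091
```

```bash
python3 st.py
```

```text
t 3.55 p [ 0.5444 -0.0254  0.1245] phi 12.2 F [-8.3 -5.2  4.1] M [-0.792  1.129  0.101] w 0.0091 q6 -0.34
```

{"fn": "apply_moves", "kwargs": {
  "plan": [
    [[0,0,0.2],4,0.05]
  ]
}}

```text
time_s: 3.68
tool_pos: [0.5445, -0.0254, 0.1243]
tool_rot: [3.133, 0.223, -0.002]
ft_force: [-6.7, -4.6, 4.1]
gripper_width: 0.0087
```

```bash
python3 st.py
```

```text
t 3.675 p [ 0.5445 -0.0254  0.1243] phi 8.2 F [-6.7 -4.6  4.1] M [-0.765  1.184  0.058] w 0.0087 q6 -0.27
```

{"fn": "apply_moves", "kwargs": {
  "plan": [
    [[0,0,0.2],4,0.05]
  ]
}}

```text
time_s: 3.8
tool_pos: [0.5445, -0.0254, 0.1241]
tool_rot: [3.138, 0.114, -0.001]
ft_force: [-7.2, -4.6, 2.7]
gripper_width: 0.0091
```

```bash
python3 st.py
```

```text
t 3.8 p [ 0.5445 -0.0254  0.1241] phi 4.1 F [-7.2 -4.6  2.7] M [-0.778  1.115  0.054] w 0.0091 q6 -0.2
```

{"fn": "apply_moves", "kwargs": {
  "plan": [
    [[0,0,0.2],5,0.05]
  ]
}}

```text
time_s: 3.92
tool_pos: [0.5445, -0.0254, 0.1239]
tool_rot: [3.14, -0.024, -0.001]
ft_force: [-6.1, -4.6, 2.6]
gripper_width: 0.0092
```

```bash
python3 st.py
```

```text
t 3.925 p [ 0.5445 -0.0254  0.1239] phi -0.9 F [-6.1 -4.6  2.6] M [-0.834  0.999  0.015] w 0.0092 q6 -0.12
```

{"fn": "apply_moves", "kwargs": {
  "plan": [
    [[0,0,0.2],5,0.05]
  ]
}}

```text
time_s: 4.05
tool_pos: [0.5446, -0.0254, 0.1237]
tool_rot: [3.136, -0.161, -0.001]
ft_force: [-5.8, -5.1, 2.7]
gripper_width: 0.0089
```

```bash
python3 st.py
```

```text
t 4.05 p [ 0.5446 -0.0254  0.1237] phi -5.9 F [-5.8 -5.1  2.7] M [-0.878  0.95   0.044] w 0.0089 q6 -0.03
```

{"fn": "apply_moves", "kwargs": {
  "plan": [
    [[0,0,0.2],5,0.05]
  ]
}}

```text
time_s: 4.18
tool_pos: [0.5446, -0.0254, 0.1235]
tool_rot: [3.126, -0.298, -0.0]
ft_force: [-5.5, -5.1, 1.3]
gripper_width: 0.0089
```

```bash
python3 st.py
```

```text
t 4.175 p [ 0.5446 -0.0254  0.1235] phi -10.9 F [-5.5 -5.1  1.3] M [-0.898  0.921  0.098] w 0.0089 q6 0.06
```

{"fn": "apply_moves", "kwargs": {
  "plan": [
    [[0,0,0.2],5,0.05]
  ]
}}

```text
time_s: 4.3
tool_pos: [0.5447, -0.0255, 0.1233]
tool_rot: [3.11, -0.434, -0.0]
ft_force: [-5.7, -4.5, 2.1]
gripper_width: 0.0089
```

```bash
python3 st.py
```

```text
t 4.3 p [ 0.5447 -0.0255  0.1233] phi -15.9 F [-5.7 -4.5  2.1] M [-0.924  0.885  0.061] w 0.0089 q6 0.15
```

{"fn": "apply_moves", "kwargs": {
  "plan": [
    [[0,0,0.2],5,0.05]
  ]
}}

```text
time_s: 4.42
tool_pos: [0.5447, -0.0255, 0.1231]
tool_rot: [3.088, -0.569, 0.0]
ft_force: [-6.2, -5.2, 1.9]
gripper_width: 0.0089
```

```bash
python3 st.py
```

```text
t 4.425 p [ 0.5447 -0.0255  0.1231] phi -20.9 F [-6.2 -5.2  1.9] M [-1.041  0.824  0.086] w 0.0089 q6 0.23
```

{"fn": "apply_moves", "kwargs": {
  "plan": [
    [[0,0,0.2],5,0.05]
  ]
}}

```text
time_s: 4.55
tool_pos: [0.5448, -0.0255, 0.1229]
tool_rot: [3.06, -0.703, 0.0]
ft_force: [-5.3, -6.1, 1.9]
gripper_width: 0.0087
```

```bash
python3 st.py
```

```text
t 4.55 p [ 0.5448 -0.0255  0.1229] phi -25.9 F [-5.3 -6.1  1.9] M [-1.05   0.816  0.115] w 0.0087 q6 0.32
```

{"fn": "apply_moves", "kwargs": {
  "plan": [
    [[0,0,0],0,0.5],
    [[0,0,-50],0,0.5]
  ]
}}

```text
time_s: 4.8
tool_pos: [0.5438, -0.0245, 0.1706]
tool_rot: [3.063, -0.697, -0.007]
ft_force: [-0.3, -0.7, 0.9]
gripper_width: 0.0424
```

```bash
python3 st.py; python3 go.py BR -3.7 3
```

```text
t 4.8 p [ 0.5438 -0.0245  0.1706] phi -25.6 F [-0.3 -0.7  0.9] M [ 0.009 -0.048  0.007] w 0.0424 q6 0.32
pose [ 0.5438 -0.0245  0.1706] phi -25.6 q6 0.32 dz to .123 0.0476
roll/row -7.31
row 0 3.5 50.1
row 1 -2.9 50.2
row 2 -9.2 49.4
```

{"fn": "apply_moves", "kwargs": {
  "plan": [
    [[3.5,50.1,0],-7.3,0.5],
    [[-2.9,50.2,0],-7.3,0.5],
    [[-9.2,49.4,0],-7.3,0.5],
    [[0,0,0],0,0.5]
  ]
}}

```text
time_s: 5.3
tool_pos: [0.489, -0.1672, 0.1727]
tool_rot: [3.139, -0.105, 0.003]
ft_force: [0.2, 1.5, 0.9]
gripper_width: 0.0428
```

```bash
cat > look.py <<'E'
import sys
from h import *
from go import N
k,w,out=sys.argv[1],np.radians(float(sys.argv[2])),sys.argv[3]
c=cams.get_calibration('wrist');im=cams.read_camera('wrist')[:,:,::-1]
a=np.ascontiguousarray(im[180:330,190:390]);a=cv2.convertScaleAbs(cv2.resize(a,(800,600),interpolation=cv2.INTER_CUBIC),alpha=1.3)
n=N[k];d=np.array([np.cos(w),np.sin(w)]);m=np.array([-d[1],d[0]])
for z in(.1487,.1227):
  q=[tuple(int(round(t)) for t in (w2pix(c,[*(n+s1*.025*d+s2*.005*m),z])-[190,180])*4) for s1,s2 in((1,1),(1,-1),(-1,-1),(-1,1))]
  cv2.polylines(a,[np.array(q)],True,(0,0,255) if z>.14 else (255,0,255),1)
cv2.imwrite(out,a)
E
python3 st.py; python3 go.py BR -3.7 1;python3 look.py BR -93.7 pics/w4.png
```

```text
t 5.3 p [ 0.489  -0.1672  0.1727] phi -3.8 F [0.2 1.5 0.9] M [ 0.005  0.014 -0.032] w 0.0428 q6 -0.35
pose [ 0.489  -0.1672  0.1727] phi -3.8 q6 -0.35 dz to .123 0.0497
roll/row -0.13
row 0 -0.8 -2.6
```

View pics/w4.png

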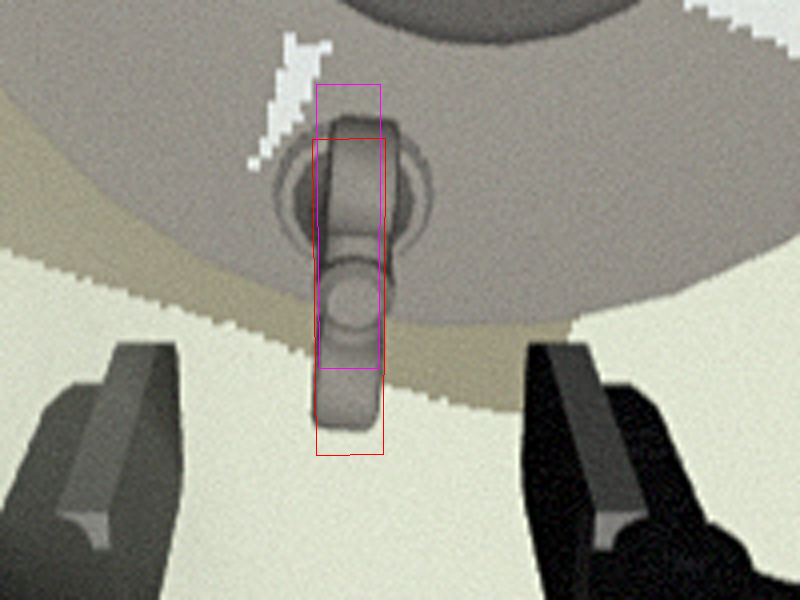

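```bash
python3 go.py BR -7 1
```

```text
pose [ 0.4895 -0.1658  0.1725] phi -3.9 q6 -0.35 dz to .123 0.0495
roll/row 3.09
row 0 -1.3 -1.1
```

{"fn": "apply_moves", "kwargs": {
  "plan": [
    [[0,-0.7,25],3,0.5],
    [[0,0,24],0,0.5],
    [[0,0,0],0,0.3],
    [[0,0,0],0,0.05],
    [[0,0,0],0,0.05]
  ]
}}

```text
time_s: 5.98
tool_pos: [0.4899, -0.1636, 0.1237]
tool_rot: [-3.136, 0.185, -0.002]
ft_force: [-2.2, 3.7, 6.7]
gripper_width: 0.0092
```

```bash
python3 st.py
```

```text
t 5.975 p [ 0.4899 -0.1636  0.1237] phi -6.7 F [-2.2  3.7  6.7] M [0.642 0.399 0.003] w 0.0092 q6 -0.3
```

{"fn": "apply_moves", "kwargs": {
  "plan": [
    [[0,0,0.2],5,0.05]
  ]
}}

```text
time_s: 6.1
tool_pos: [0.4901, -0.1637, 0.1235]
tool_rot: [-3.125, 0.324, -0.003]
ft_force: [0.1, 4.0, 4.9]
gripper_width: 0.0088
```

```bash
python3 st.py
```

```text
t 6.1 p [ 0.4901 -0.1637  0.1235] phi -11.8 F [0.1 4.  4.9] M [ 0.686  0.122 -0.002] w 0.0088 q6 -0.21
```

{"fn": "apply_moves", "kwargs": {
  "plan": [
    [[0,0,0.2],5,0.05]
  ]
}}

```text
time_s: 6.22
tool_pos: [0.4903, -0.1637, 0.1233]
tool_rot: [-3.107, 0.462, -0.003]
ft_force: [0.2, 3.7, 4.4]
gripper_width: 0.0087
```

```bash
python3 st.py
```

```text
t 6.225 p [ 0.4903 -0.1637  0.1233] phi -16.9 F [0.2 3.7 4.4] M [ 0.704 -0.122  0.062] w 0.0087 q6 -0.12
```

{"fn": "apply_moves", "kwargs": {
  "plan": [
    [[0,0,0.2],5,0.05]
  ]
}}

```text
time_s: 6.35
tool_pos: [0.4904, -0.1638, 0.1231]
tool_rot: [-3.084, 0.597, -0.004]
ft_force: [1.8, 4.0, 2.9]
gripper_width: 0.0087
```

```bash
python3 st.py
```

```text
t 6.35 p [ 0.4904 -0.1638  0.1231] phi -21.9 F [1.8 4.  2.9] M [ 0.582 -0.208  0.082] w 0.0087 q6 -0.03
```

{"fn": "apply_moves", "kwargs": {
  "plan": [
    [[0,0,0.2],5,0.05]
  ]
}}

```text
time_s: 6.48
tool_pos: [0.4906, -0.1639, 0.1229]
tool_rot: [-3.055, 0.731, -0.005]
ft_force: [2.3, 3.0, 1.7]
gripper_width: 0.0086
```

```bash
python3 st.py
```

```text
t 6.475 p [ 0.4906 -0.1639  0.1229] phi -26.9 F [2.3 3.  1.7] M [ 0.536 -0.379  0.12 ] w 0.0086 q6 0.06
```

{"fn": "apply_moves", "kwargs": {
  "plan": [
    [[0,0,0.2],5,0.05]
  ]
}}

```text
time_s: 6.6
tool_pos: [0.4908, -0.164, 0.1227]
tool_rot: [-3.02, 0.864, -0.005]
ft_force: [3.4, 3.6, 1.2]
gripper_width: 0.0089
```

```bash
python3 st.py
```

```text
t 6.6 p [ 0.4908 -0.164   0.1227] phi -31.9 F [3.4 3.6 1.2] M [ 0.381 -0.566  0.188] w 0.0089 q6 0.14
```

{"fn": "apply_moves", "kwargs": {
  "plan": [
    [[0,0,0],0,0.5],
    [[0,0,-50],0,0.5]
  ]
}}

```text
time_s: 6.85
tool_pos: [0.488, -0.1634, 0.1699]
tool_rot: [-3.022, 0.856, 0.009]
ft_force: [0.5, -0.6, 0.8]
gripper_width: 0.0424
```

```bash
sed -i 's/^C=.*/C=np.array([.5168,-.0949]);YAW=1.1892/' go.py; python3 st.py; python3 go.py BL 22.4 5
```

```text
t 6.85 p [ 0.488  -0.1634  0.1699] phi -31.6 F [ 0.5 -0.6  0.8] M [-0.    -0.008 -0.004] w 0.0424 q6 0.14
pose [ 0.488  -0.1634  0.1699] phi -31.6 q6 0.14 dz to .123 0.0469
roll/row -10.81
row 0 -17.1 -12.1
row 1 -14.5 -15.1
row 2 -11.4 -17.6
row 3 -7.9 -19.4
row 4 -4.1 -20.5
```

{"fn": "apply_moves", "kwargs": {
  "plan": [
    [[-17.1,-12.1,0],-10.7,0.5],
    [[-14.5,-15.1,0],-10.7,0.5],
    [[-11.4,-17.6,0],-10.7,0.5],
    [[-7.9,-19.4,0],-10.7,0.5],
    [[-4.1,-20.5,0],-10.7,0.5]
  ]
}}

```text
time_s: 7.48
tool_pos: [0.449, -0.0669, 0.1719]
tool_rot: [3.082, 0.605, 0.001]
ft_force: [0.1, 0.1, -0.0]
gripper_width: 0.0425
```

{"fn": "apply_moves", "kwargs": {
  "plan": [
    [[0,0,0],0,0.5],
    [[0,0,0],0,0.5]
  ]
}}

```text
time_s: 7.72
tool_pos: [0.4496, -0.0679, 0.1718]
tool_rot: [3.085, 0.588, 0.001]
ft_force: [0.2, 0.4, 0.2]
gripper_width: 0.0427
```

```bash
python3 st.py; python3 go.py BL 22.4 1;python3 look.py BL -67.6 pics/w5.png
```

```text
t 7.725 p [ 0.4496 -0.0679  0.1718] phi 21.6 F [0.2 0.4 0.2] M [ 0.063  0.033 -0.007] w 0.0427 q6 -0.63
pose [ 0.4496 -0.0679  0.1718] phi 21.6 q6 -0.63 dz to .123 0.0488
roll/row -0.8
row 0 -1.9 -1.7
```

View pics/w5.png

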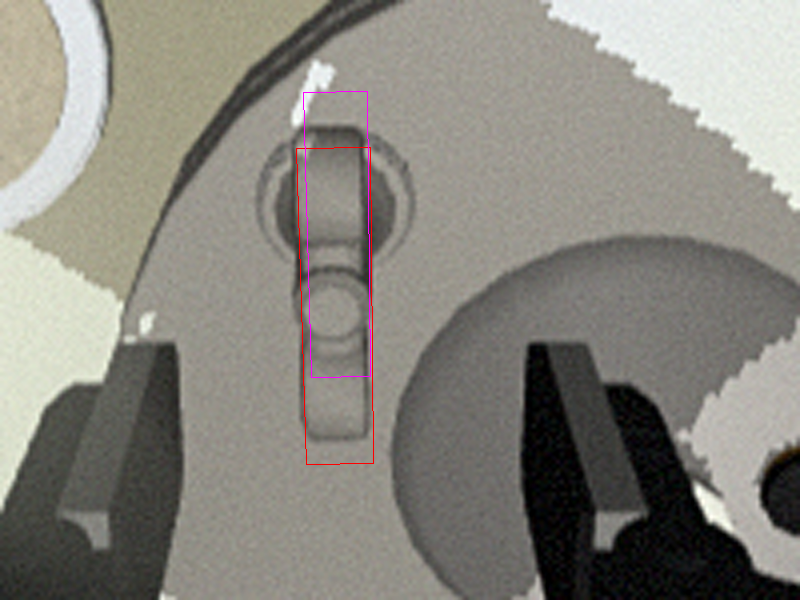

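{"fn": "apply_moves", "kwargs": {
  "plan": [
    [[-2.2,-1.6,25],-1,0.5],
    [[0,0,23],0,0.5],
    [[0,0,0],0,0.3],
    [[0,0,0],0,0.05],
    [[0,0,0],0,0.05]
  ]
}}

```text
time_s: 8.4
tool_pos: [0.4466, -0.0672, 0.1243]
tool_rot: [3.079, 0.619, 0.0]
ft_force: [-3.8, -4.2, 2.1]
gripper_width: 0.0091
```

```bash
python3 st.py
```

```text
t 8.4 p [ 0.4466 -0.0672  0.1243] phi 22.7 F [-3.8 -4.2  2.1] M [-0.713  0.612  0.025] w 0.0091 q6 -0.65
```

{"fn": "apply_moves", "kwargs": {
  "plan": [
    [[0,0,0.2],5,0.05],
    [[0,0,0.2],5,0.05]
  ]
}}

```text
time_s: 8.65
tool_pos: [0.4468, -0.0672, 0.1238]
tool_rot: [3.122, 0.344, 0.001]
ft_force: [-0.9, -3.6, -0.2]
gripper_width: 0.0089
```

```bash
python3 st.py
```

```text
t 8.65 p [ 0.4468 -0.0672  0.1238] phi 12.6 F [-0.9 -3.6 -0.2] M [-0.594  0.266 -0.006] w 0.0089 q6 -0.47
```

{"fn": "apply_moves", "kwargs": {
  "plan": [
    [[0,0,0.2],5,0.05]
  ]
}}

```text
time_s: 8.78
tool_pos: [0.4469, -0.0671, 0.1236]
tool_rot: [3.134, 0.207, 0.002]
ft_force: [-1.9, -2.8, -0.5]
gripper_width: 0.0087
```

```bash
python3 st.py
```

```text
t 8.775 p [ 0.4469 -0.0671  0.1236] phi 7.6 F [-1.9 -2.8 -0.5] M [-0.571  0.21   0.047] w 0.0087 q6 -0.38
```

{"fn": "apply_moves", "kwargs": {
  "plan": [
    [[0,0,0.2],5,0.05]
  ]
}}

```text
time_s: 8.9
tool_pos: [0.4471, -0.0672, 0.1234]
tool_rot: [3.14, 0.07, 0.002]
ft_force: [0.4, -3.0, -1.4]
gripper_width: 0.0089
```

```bash
python3 st.py
```

```text
t 8.9 p [ 0.4471 -0.0672  0.1234] phi 2.6 F [ 0.4 -3.  -1.4] M [-0.585  0.017  0.011] w 0.0089 q6 -0.3
```

{"fn": "apply_moves", "kwargs": {
  "plan": [
    [[0,0,0.2],5,0.05]
  ]
}}

```text
time_s: 9.02
tool_pos: [0.4471, -0.0672, 0.1232]
tool_rot: [3.14, -0.066, 0.003]
ft_force: [-0.0, -3.5, -3.1]
gripper_width: 0.0089
```

```bash
python3 st.py
```

```text
t 9.025 p [ 0.4471 -0.0672  0.1232] phi -2.4 F [-0.  -3.5 -3.1] M [-0.614 -0.076  0.055] w 0.0089 q6 -0.21
```

{"fn": "apply_moves", "kwargs": {
  "plan": [
    [[0,0,0.2],5,0.05]
  ]
}}

```text
time_s: 9.15
tool_pos: [0.4473, -0.0672, 0.1231]
tool_rot: [3.134, -0.203, 0.003]
ft_force: [1.2, -3.7, -3.2]
gripper_width: 0.0085
```

```bash
python3 st.py
```

```text
t 9.15 p [ 0.4473 -0.0672  0.1231] phi -7.4 F [ 1.2 -3.7 -3.2] M [-0.6   -0.225  0.092] w 0.0085 q6 -0.12
```

{"fn": "apply_moves", "kwargs": {
  "plan": [
    [[0,0,0.2],5,0.05]
  ]
}}

```text
time_s: 9.28
tool_pos: [0.4474, -0.0672, 0.1229]
tool_rot: [3.122, -0.34, 0.004]
ft_force: [0.5, -3.2, -3.2]
gripper_width: 0.0087
```

```bash
python3 st.py
```

```text
t 9.275 p [ 0.4474 -0.0672  0.1229] phi -12.4 F [ 0.5 -3.2 -3.2] M [-0.618 -0.27   0.148] w 0.0087 q6 -0.03
```

{"fn": "apply_moves", "kwargs": {
  "plan": [
    [[0,0,0.2],5,0.05]
  ]
}}

```text
time_s: 9.4
tool_pos: [0.4475, -0.0672, 0.1227]
tool_rot: [3.105, -0.475, 0.004]
ft_force: [1.4, -4.3, -3.7]
gripper_width: 0.0085
```

```bash
python3 st.py
```

```text
t 9.4 p [ 0.4475 -0.0672  0.1227] phi -17.4 F [ 1.4 -4.3 -3.7] M [-0.714 -0.397  0.12 ] w 0.0085 q6 0.05
```

{"fn": "apply_moves", "kwargs": {
  "plan": [
    [[0,0,0.2],5,0.05]
  ]
}}

```text
time_s: 9.52
tool_pos: [0.4476, -0.0673, 0.1225]
tool_rot: [3.081, -0.61, 0.005]
ft_force: [2.8, -4.3, -4.6]
gripper_width: 0.0087
```

```bash
python3 st.py
```

```text
t 9.525 p [ 0.4476 -0.0673  0.1225] phi -22.4 F [ 2.8 -4.3 -4.6] M [-0.702 -0.461  0.23 ] w 0.0087 q6 0.14
```

{"fn": "apply_moves", "kwargs": {
  "plan": [
    [[0,0,0],0,0.5],
    [[0,0,-50],0,0.5]
  ]
}}

```text
time_s: 9.78
tool_pos: [0.4451, -0.0663, 0.1706]
tool_rot: [-3.082, 0.603, 0.009]
ft_force: [0.3, -0.4, 0.8]
gripper_width: 0.0424
```

```bash
python3 st.py; python3 go.py TR 34.6 6
```

```text
t 9.775 p [ 0.4451 -0.0663  0.1706] phi -22.1 F [ 0.3 -0.4  0.8] M [ 0.033 -0.052 -0.034] w 0.0424 q6 0.13
pose [ 0.4451 -0.0663  0.1706] phi -22.1 q6 0.13 dz to .123 0.0476
roll/row -9.46
row 0 25.4 -0.1
row 1 25.0 4.0
row 2 24.0 8.1
row 3 22.4 11.9
row 4 20.1 15.4
row 5 17.3 18.5
```

{"fn": "apply_moves", "kwargs": {
  "plan": [
    [[25.2,0,0],-9.5,0.5],
    [[24.8,4,0],-9.5,0.5],
    [[23.8,8,0],-9.5,0.5],
    [[22.2,11.8,0],-9.5,0.5],
    [[19.9,15.3,0],-9.5,0.5]
  ]
}}

```text
time_s: 10.4
tool_pos: [0.564, -0.1138, 0.1722]
tool_rot: [-3.063, -0.698, -0.001]
ft_force: [-0.2, 0.3, 0.0]
gripper_width: 0.0426
```

{"fn": "apply_moves", "kwargs": {
  "plan": [
    [[17.1,18.3,0],-9.4,0.5],
    [[0,0,0],0,0.5],
    [[0,0,0],0,0.5]
  ]
}}

```text
time_s: 10.78
tool_pos: [0.5858, -0.1225, 0.1718]
tool_rot: [-2.999, -0.933, 0.0]
ft_force: [-0.7, 0.4, -0.6]
gripper_width: 0.0428
```

```bash
python3 st.py; python3 go.py TR 34.6 1;python3 look.py TR -55.4 pics/w6.png
```

```text
t 10.775 p [ 0.5858 -0.1225  0.1718] phi 34.6 F [-0.7  0.4 -0.6] M [ 0.012 -0.044 -0.068] w 0.0428 q6 -0.89
pose [ 0.5858 -0.1225  0.1718] phi 34.6 q6 -0.89 dz to .123 0.0488
roll/row -0.04
row 0 0.3 0.6
```

View pics/w6.png

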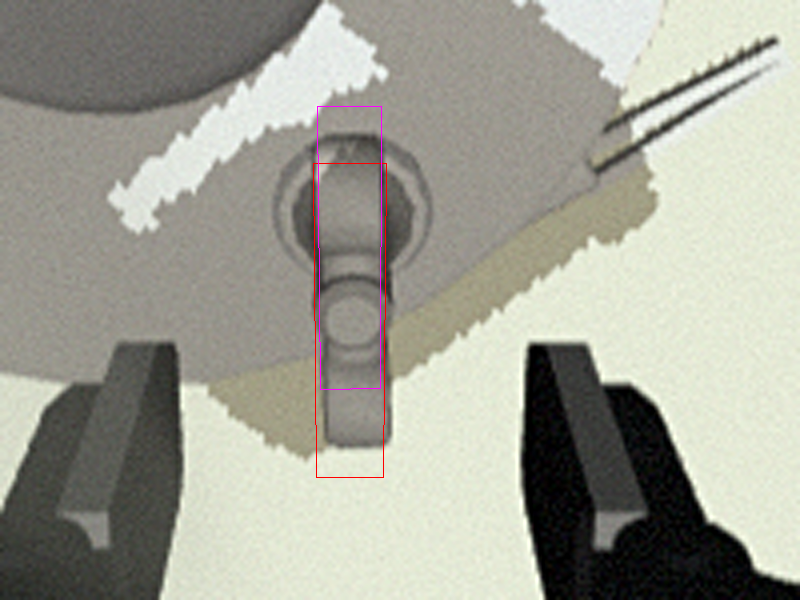

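{"fn": "apply_moves", "kwargs": {
  "plan": [
    [[0.5,0.5,25],-2,0.5],
    [[0,0,23],0,0.5],
    [[0,0,0],0,0.3],
    [[0,0,0],0,0.05],
    [[0,0,0],0,0.05]
  ]
}}

```text
time_s: 11.45
tool_pos: [0.5869, -0.1232, 0.1248]
tool_rot: [2.982, 0.987, -0.0]
ft_force: [-5.8, -1.5, 3.8]
gripper_width: 0.0087
```

```bash
python3 st.py
```

```text
t 11.45 p [ 0.5869 -0.1232  0.1248] phi 36.6 F [-5.8 -1.5  3.8] M [-0.24   0.913 -0.042] w 0.0087 q6 -0.92
```

{"fn": "apply_moves", "kwargs": {
  "plan": [
    [[0,0,0.2],5,0.05],
    [[0,0,0.2],5,0.05]
  ]
}}

```text
time_s: 11.7
tool_pos: [0.5869, -0.1232, 0.1245]
tool_rot: [3.058, 0.719, -0.0]
ft_force: [-5.5, -1.3, 5.1]
gripper_width: 0.0092
```

```bash
python3 st.py
```

```text
t 11.7 p [ 0.5869 -0.1232  0.1245] phi 26.5 F [-5.5 -1.3  5.1] M [-0.364  0.935  0.108] w 0.0092 q6 -0.75
```

{"fn": "apply_moves", "kwargs": {
  "plan": [
    [[0,0,0.2],5,0.05]
  ]
}}

```text
time_s: 11.82
tool_pos: [0.5869, -0.1232, 0.1243]
tool_rot: [3.086, 0.585, -0.0]
ft_force: [-5.3, -2.8, 4.8]
gripper_width: 0.0091
```

```bash
python3 st.py
```

```text
t 11.825 p [ 0.5869 -0.1232  0.1243] phi 21.5 F [-5.3 -2.8  4.8] M [-0.269  0.917  0.21 ] w 0.0091 q6 -0.66
```

{"fn": "apply_moves", "kwargs": {
  "plan": [
    [[0,0,0.2],5,0.05]
  ]
}}

```text
time_s: 11.95
tool_pos: [0.5869, -0.1232, 0.1241]
tool_rot: [3.108, 0.45, 0.0]
ft_force: [-6.2, -1.8, 4.9]
gripper_width: 0.0089
```

```bash
python3 st.py
```

```text
t 11.95 p [ 0.5869 -0.1232  0.1241] phi 16.5 F [-6.2 -1.8  4.9] M [-0.363  0.929  0.183] w 0.0089 q6 -0.57
```

{"fn": "apply_moves", "kwargs": {
  "plan": [
    [[0,0,0.2],5,0.05]
  ]
}}

```text
time_s: 12.08
tool_pos: [0.5869, -0.1232, 0.1239]
tool_rot: [3.125, 0.315, 0.0]
ft_force: [-6.1, -2.5, 5.7]
gripper_width: 0.0089
```

```bash
python3 st.py
```

```text
t 12.075 p [ 0.5869 -0.1232  0.1239] phi 11.5 F [-6.1 -2.5  5.7] M [-0.304  0.932  0.269] w 0.0089 q6 -0.48
```

{"fn": "apply_moves", "kwargs": {
  "plan": [
    [[0,0,0.2],5,0.05]
  ]
}}

```text
time_s: 12.2
tool_pos: [0.5869, -0.1233, 0.1237]
tool_rot: [3.136, 0.178, 0.0]
ft_force: [-5.1, -1.2, 3.6]
gripper_width: 0.0086
```

```bash
python3 st.py
```

```text
t 12.2 p [ 0.5869 -0.1233  0.1237] phi 6.5 F [-5.1 -1.2  3.6] M [-0.268  0.897  0.253] w 0.0086 q6 -0.4
```

{"fn": "apply_moves", "kwargs": {
  "plan": [
    [[0,0,0],0,0.5],
    [[0,0,-50],0,0.5]
  ]
}}

```text
time_s: 12.45
tool_pos: [0.5858, -0.1225, 0.1707]
tool_rot: [-3.134, -0.184, 0.008]
ft_force: [0.9, 0.5, 0.9]
gripper_width: 0.0424
```

```bash
python3 - <<'E'
s=open('go.py').read()
s=s.replace("for k in off: N[k]=N[k]+np.array(off[k])","N={k:np.array(v) for k,v in dict(TL=(.5445,-.0254),BR=(.4902,-.1639),BL=(.4473,-.0672),TR=(.5867,-.1232)).items()}")
open('go.py','w').write(s)
E
python3 st.py; python3 go.py TL -25.9 4
```

```text
t 12.45 p [ 0.5858 -0.1225  0.1707] phi 6.7 F [0.9 0.5 0.9] M [-0.044 -0.058  0.017] w 0.0424 q6 -0.4
pose [ 0.5858 -0.1225  0.1707] phi 6.7 q6 -0.4 dz to .123 0.0477
roll/row 8.16
row 0 -7.4 -25.3
row 1 -10.9 -24.0
row 2 -14.2 -22.2
row 3 -17.2 -20.0
```

{"fn": "apply_moves", "kwargs": {
  "plan": [
    [[-7.4,-25.3,0],8.2,0.5],
    [[-10.9,-24,0],8.2,0.5],
    [[-14.2,-22.2,0],8.2,0.5],
    [[-17.2,-20,0],8,0.5],
    [[0,0,0],0,0.5]
  ]
}}

```text
time_s: 13.08
tool_pos: [0.5461, -0.0246, 0.1732]
tool_rot: [-3.062, 0.701, -0.002]
ft_force: [-0.3, -0.2, -0.1]
gripper_width: 0.0428
```

{"fn": "apply_moves", "kwargs": {
  "plan": [
    [[0,0,0],0,0.5]
  ]
}}

```text
time_s: 13.2
tool_pos: [0.5467, -0.0262, 0.1729]
tool_rot: [-3.062, 0.701, -0.002]
ft_force: [-0.5, 0.1, -0.3]
gripper_width: 0.0424
```

```bash
python3 st.py; python3 go.py TL -25.9 1
```

```text
t 13.2 p [ 0.5467 -0.0262  0.1729] phi -25.8 F [-0.5  0.1 -0.3] M [-0.057 -0.044 -0.007] w 0.0424 q6 0.32
pose [ 0.5467 -0.0262  0.1729] phi -25.8 q6 0.32 dz to .123 0.0499
roll/row 0.12
row 0 -2.3 0.3
```

{"fn": "apply_moves", "kwargs": {
  "plan": [
    [[-2,0.3,26],0,0.5],
    [[0,0,24],0,0.5],
    [[0,0,0],0,0.3],
    [[0,0,0],0,0.05],
    [[0,0,0],0,0.05]
  ]
}}

```text
time_s: 13.82
tool_pos: [0.5446, -0.0255, 0.1234]
tool_rot: [3.061, -0.705, 0.002]
ft_force: [-1.8, -1.8, 1.0]
gripper_width: 0.009
```

```bash
python3 st.py
```

```text
t 13.825 p [ 0.5446 -0.0255  0.1234] phi -25.9 F [-1.8 -1.8  1. ] M [-0.228  0.272 -0.008] w 0.009 q6 0.32
```

{"fn": "apply_moves", "kwargs": {
  "plan": [
    [[0,0,0.2],5,0.05],
    [[0,0,0.2],5,0.05]
  ]
}}

```text
time_s: 14.08
tool_pos: [0.5447, -0.0256, 0.123]
tool_rot: [2.987, -0.973, 0.003]
ft_force: [-1.0, -2.2, 1.0]
gripper_width: 0.009
```

```bash
python3 st.py
```

```text
t 14.075 p [ 0.5447 -0.0256  0.123 ] phi -36.1 F [-1.  -2.2  1. ] M [-0.43   0.175  0.116] w 0.009 q6 0.5
```

{"fn": "apply_moves", "kwargs": {
  "plan": [
    [[0,0,0.2],5,0.05]
  ]
}}

```text
time_s: 14.2
tool_pos: [0.5447, -0.0256, 0.1228]
tool_rot: [2.942, -1.102, 0.003]
ft_force: [0.4, -2.8, 1.1]
gripper_width: 0.009
```

```bash
python3 st.py
```

```text
t 14.2 p [ 0.5447 -0.0256  0.1228] phi -41.1 F [ 0.4 -2.8  1.1] M [-0.483  0.155  0.142] w 0.009 q6 0.59
```

{"fn": "apply_moves", "kwargs": {
  "plan": [
    [[0,0,0.2],5,0.05]
  ]
}}

```text
time_s: 14.32
tool_pos: [0.5448, -0.0256, 0.1227]
tool_rot: [2.891, -1.229, 0.003]
ft_force: [-1.5, -2.6, 1.6]
gripper_width: 0.0086
```

```bash
python3 st.py
```

```text
t 14.325 p [ 0.5448 -0.0256  0.1227] phi -46.1 F [-1.5 -2.6  1.6] M [-0.459  0.119  0.213] w 0.0086 q6 0.67
```

{"fn": "apply_moves", "kwargs": {
  "plan": [
    [[0,0,0],0,0.5],
    [[0,0,-50],0,0.5]
  ]
}}

```text
time_s: 14.58
tool_pos: [0.5427, -0.025, 0.17]
tool_rot: [2.893, -1.222, -0.009]
ft_force: [0.1, -0.5, 1.2]
gripper_width: 0.0427
```

```bash
python3 go.py BR -31.9 3
```

```text
pose [ 0.5427 -0.025   0.17  ] phi -45.8 q6 0.67 dz to .123 0.047
roll/row -4.64
row 0 21.0 44.8
row 1 17.3 46.4
row 2 13.5 47.6
```

{"fn": "apply_moves", "kwargs": {
  "plan": [
    [[20.4,45,0],-4.6,0.5],
    [[16.7,46.6,0],-4.6,0.5],
    [[12.9,47.7,0],-4.6,0.5],
    [[0,0,0],0,0.5],
    [[0,0,0],0,0.5]
  ]
}}

```text
time_s: 15.2
tool_pos: [0.4899, -0.1628, 0.172]
tool_rot: [-3.019, 0.87, -0.001]
ft_force: [0.1, 0.4, 0.5]
gripper_width: 0.0425
```

```bash
python3 go.py BR -31.9 1
```

```text
pose [ 0.4899 -0.1628  0.172 ] phi -32.1 q6 0.15 dz to .123 0.049
roll/row -0.24
row 0 0.8 0.8
```

{"fn": "apply_moves", "kwargs": {
  "plan": [
    [[0.5,0.8,25],0,0.5],
    [[0,0,25],0,0.5],
    [[0,0,0],0,0.3],
    [[0,0,0],0,0.05],
    [[0,0,0],0,0.05]
  ]
}}

```text
time_s: 15.82
tool_pos: [0.4906, -0.1638, 0.1227]
tool_rot: [-3.019, 0.869, -0.004]
ft_force: [4.4, 2.9, -1.7]
gripper_width: 0.0087
```

```bash
python3 st.py
```

```text
t 15.825 p [ 0.4906 -0.1638  0.1227] phi -32.1 F [ 4.4  2.9 -1.7] M [ 0.477 -0.653  0.043] w 0.0087 q6 0.15
```

{"fn": "apply_moves", "kwargs": {
  "plan": [
    [[0,0,0.2],5,0.05],
    [[0,0,0.2],5,0.05]
  ]
}}

```text
time_s: 16.08
tool_pos: [0.4909, -0.1641, 0.1223]
tool_rot: [-2.929, 1.133, -0.005]
ft_force: [5.6, 0.9, -3.4]
gripper_width: 0.0085
```

```bash
python3 st.py
```

```text
t 16.075 p [ 0.4909 -0.1641  0.1223] phi -42.3 F [ 5.6  0.9 -3.4] M [ 0.217 -1.081  0.195] w 0.0085 q6 0.32
```

{"fn": "apply_moves", "kwargs": {
  "plan": [
    [[0,0,0.2],5,0.05]
  ]
}}

```text
time_s: 16.2
tool_pos: [0.491, -0.1642, 0.1221]
tool_rot: [-2.877, 1.26, -0.006]
ft_force: [8.2, 1.1, -3.3]
gripper_width: 0.0089
```

```bash
python3 st.py
```

```text
t 16.2 p [ 0.491  -0.1642  0.1221] phi -47.3 F [ 8.2  1.1 -3.3] M [ 0.129 -1.169  0.229] w 0.0089 q6 0.41
```

{"fn": "apply_moves", "kwargs": {
  "plan": [
    [[0,0,0.2],5,0.05]
  ]
}}

```text
time_s: 16.32
tool_pos: [0.4911, -0.1643, 0.122]
tool_rot: [-2.82, 1.384, -0.007]
ft_force: [7.7, 0.1, -4.5]
gripper_width: 0.0086
```

```bash
python3 st.py
```

```text
t 16.325 p [ 0.4911 -0.1643  0.122 ] phi -52.3 F [ 7.7  0.1 -4.5] M [ 0.03  -1.298  0.26 ] w 0.0086 q6 0.5
```

{"fn": "apply_moves", "kwargs": {
  "plan": [
    [[0,0,0],0,0.5],
    [[0,0,-50],0,0.5],
    [[0,0,0],-6.8,0.5]
  ]
}}

```text
time_s: 16.7
tool_pos: [0.491, -0.1646, 0.1744]
tool_rot: [2.901, -1.205, 0.009]
ft_force: [0.1, -0.5, -0.4]
gripper_width: 0.0429
```

```bash
sed -i 's/BR=(.4902,-.1639)/BR=(.4906,-.1640)/' go.py; python3 go.py TR 6.5 5
```

```text
pose [ 0.491  -0.1646  0.1744] phi -45.1 q6 0.37 dz to .123 0.0514
roll/row -10.33
row 0 7.6 -19.4
row 1 11.0 -17.7
row 2 14.0 -15.5
row 3 16.5 -12.7
row 4 18.5 -9.5
```

{"fn": "apply_moves", "kwargs": {
  "plan": [
    [[7.6,-19.4,0],-10.3,0.5],
    [[11,-17.7,0],-10.3,0.5],
    [[14,-15.5,0],-10.3,0.5],
    [[16.5,-12.7,0],-10.3,0.5],
    [[18.5,-9.5,0],-10.3,0.5]
  ]
}}

```text
time_s: 17.32
tool_pos: [0.5858, -0.1228, 0.1714]
tool_rot: [3.136, 0.18, -0.0]
ft_force: [0.1, 0.2, 0.4]
gripper_width: 0.0425
```

{"fn": "apply_moves", "kwargs": {
  "plan": [
    [[0,0,0],0,0.5],
    [[0,0,0],0,0.5]
  ]
}}

```text
time_s: 17.58
tool_pos: [0.5847, -0.1233, 0.171]
tool_rot: [-3.137, -0.164, 0.001]
ft_force: [-0.4, 0.5, 0.8]
gripper_width: 0.0429
```

```bash
python3 go.py TR 6.5 1
```

```text
pose [ 0.5847 -0.1233  0.171 ] phi 6.0 q6 -0.39 dz to .123 0.048
roll/row -0.52
row 0 2.0 0.1
```

{"fn": "apply_moves", "kwargs": {
  "plan": [
    [[2,0,24],-0.5,0.5],
    [[0,0,24],0,0.5],
    [[0,0,0],0,0.3],
    [[0,0,0],0,0.05],
    [[0,0,0],0,0.05]
  ]
}}

```text
time_s: 18.2
tool_pos: [0.587, -0.1232, 0.124]
tool_rot: [3.136, 0.181, -0.001]
ft_force: [-5.2, -1.6, 3.6]
gripper_width: 0.0088
```

```bash
python3 st.py
```

```text
t 18.2 p [ 0.587  -0.1232  0.124 ] phi 6.6 F [-5.2 -1.6  3.6] M [-0.282  0.971  0.009] w 0.0088 q6 -0.4
```

{"fn": "apply_moves", "kwargs": {
  "plan": [
    [[0,0,0.2],5,0.05],
    [[0,0,0.2],5,0.05]
  ]
}}

```text
time_s: 18.45
tool_pos: [0.587, -0.1232, 0.1236]
tool_rot: [3.14, -0.097, -0.001]
ft_force: [-5.6, -0.9, 4.3]
gripper_width: 0.0092
```

```bash
python3 st.py
```

```text
t 18.45 p [ 0.587  -0.1232  0.1236] phi -3.5 F [-5.6 -0.9  4.3] M [-0.202  0.937  0.166] w 0.0092 q6 -0.22
```

{"fn": "apply_moves", "kwargs": {
  "plan": [
    [[0,0,0.2],5,0.05]
  ]
}}

```text
time_s: 18.58
tool_pos: [0.587, -0.1232, 0.1235]
tool_rot: [3.132, -0.233, -0.0]
ft_force: [-6.7, -2.0, 4.2]
gripper_width: 0.0086
```

```bash
python3 st.py
```

```text
t 18.575 p [ 0.587  -0.1232  0.1235] phi -8.5 F [-6.7 -2.   4.2] M [-0.292  0.995  0.222] w 0.0086 q6 -0.13
```

{"fn": "apply_moves", "kwargs": {
  "plan": [
    [[0,0,0.2],5,0.05]
  ]
}}

```text
time_s: 18.7
tool_pos: [0.587, -0.1233, 0.1232]
tool_rot: [3.119, -0.37, -0.0]
ft_force: [-5.7, -0.7, 3.8]
gripper_width: 0.0089
```

```bash
python3 st.py
```

```text
t 18.7 p [ 0.587  -0.1233  0.1232] phi -13.5 F [-5.7 -0.7  3.8] M [-0.296  0.968  0.278] w 0.0089 q6 -0.05
```

{"fn": "apply_moves", "kwargs": {
  "plan": [
    [[0,0,0.2],4,0.05],
    [[0,0,0],0,0.5],
    [[0,0,-50],0,0.5],
    [[0,0,0],4.5,0.5]
  ]
}}

```text
time_s: 19.2
tool_pos: [0.5895, -0.1234, 0.1762]
tool_rot: [3.084, -0.596, 0.012]
ft_force: [-0.2, 0.1, -0.5]
gripper_width: 0.0426
```

```bash
python3 go.py BL -22.4 3
```

```text
pose [ 0.5895 -0.1234  0.1762] phi -21.9 q6 0.1 dz to .123 0.0532
roll/row 0.18
row 0 -51.0 0.3
row 1 -51.0 0.4
row 2 -51.0 0.6
```

{"fn": "apply_moves", "kwargs": {
  "plan": [
    [[-50.5,0.2,0],0,0.5],
    [[-50.5,0.2,0],0,0.5],
    [[-50.5,0.2,0],0,0.5],
    [[0,0,0],0,0.5],
    [[0,0,0],0,0.5]
  ]
}}

```text
time_s: 19.82
tool_pos: [0.4477, -0.0673, 0.1728]
tool_rot: [3.085, -0.594, 0.004]
ft_force: [0.8, -0.3, 0.7]
gripper_width: 0.0426
```

```bash
python3 go.py BL -22.4 1
```

```text
pose [ 0.4477 -0.0673  0.1728] phi -21.8 q6 0.13 dz to .123 0.0498
roll/row 0.59
row 0 -0.4 0.0
```

{"fn": "apply_moves", "kwargs": {
  "plan": [
    [[-0.4,0,26],0.5,0.5],
    [[0,0,24.5],0,0.5],
    [[0,0,0],0,0.3],
    [[0,0,0],0,0.05],
    [[0,0,0],0,0.05]
  ]
}}

```text
time_s: 20.45
tool_pos: [0.4473, -0.0673, 0.1222]
tool_rot: [3.082, -0.609, 0.004]
ft_force: [3.6, -1.8, -4.6]
gripper_width: 0.0086
```

```bash
python3 st.py
```

```text
t 20.45 p [ 0.4473 -0.0673  0.1222] phi -22.3 F [ 3.6 -1.8 -4.6] M [-0.3   -0.627  0.061] w 0.0086 q6 0.14
```

{"fn": "apply_moves", "kwargs": {
  "plan": [
    [[0,0,0.2],5,0.05]
  ]
}}

```text
time_s: 20.58
tool_pos: [0.4474, -0.0673, 0.122]
tool_rot: [3.052, -0.744, 0.005]
ft_force: [4.7, -1.5, -6.3]
gripper_width: 0.0088
```

```bash
python3 st.py
```

```text
t 20.575 p [ 0.4474 -0.0673  0.122 ] phi -27.4 F [ 4.7 -1.5 -6.3] M [-0.292 -0.811  0.286] w 0.0088 q6 0.23
```

{"fn": "apply_moves", "kwargs": {
  "plan": [
    [[0,0,0.2],5,0.05]
  ]
}}

```text
time_s: 20.7
tool_pos: [0.4475, -0.0674, 0.1219]
tool_rot: [3.016, -0.878, 0.006]
ft_force: [5.4, -2.3, -4.9]
gripper_width: 0.0087
```

```bash
python3 st.py
```

```text
t 20.7 p [ 0.4475 -0.0674  0.1219] phi -32.5 F [ 5.4 -2.3 -4.9] M [-0.384 -0.927  0.398] w 0.0087 q6 0.31
```

{"fn": "apply_moves", "kwargs": {
  "plan": [
    [[0,0,0.2],4,0.05]
  ]
}}

```text
time_s: 20.82
tool_pos: [0.4476, -0.0675, 0.1217]
tool_rot: [2.984, -0.982, 0.006]
ft_force: [5.6, -3.2, -4.5]
gripper_width: 0.0088
```

```bash
python3 st.py
```

```text
t 20.825 p [ 0.4476 -0.0675  0.1217] phi -36.4 F [ 5.6 -3.2 -4.5] M [-0.426 -0.926  0.386] w 0.0088 q6 0.38
```

{"fn": "apply_moves", "kwargs": {
  "plan": [
    [[0,0,0],0,0.5],
    [[0,0,-50],0,0.5],
    [[0,0,0],0,0.5]
  ]
}}

```text
time_s: 21.2
tool_pos: [0.4478, -0.0672, 0.1739]
tool_rot: [-2.985, 0.978, -0.009]
ft_force: [-0.3, -0.3, -0.1]
gripper_width: 0.0427
```

```bash
python3 go.py TL -46.1 2
```

```text
pose [ 0.4478 -0.0672  0.1739] phi -36.3 q6 0.38 dz to .123 0.0509
roll/row 4.91
row 0 26.6 -45.5
row 1 22.6 -47.6
```

{"fn": "apply_moves", "kwargs": {
  "plan": [
    [[26.6,-45.5,0],5,0.5],
    [[22.6,-47.6,0],4.9,0.5],
    [[0,0,0],0,0.5],
    [[0,0,0],0,0.5]
  ]
}}

```text
time_s: 21.7
tool_pos: [0.5421, -0.0252, 0.1701]
tool_rot: [2.89, -1.232, -0.003]
ft_force: [-1.3, 0.4, 0.4]
gripper_width: 0.0426
```

```bash
python3 go.py TL -46.1 1
```

```text
pose [ 0.5421 -0.0252  0.1701] phi -46.2 q6 0.67 dz to .123 0.0471
roll/row -0.07
row 0 1.8 -1.6
```

{"fn": "apply_moves", "kwargs": {
  "plan": [
    [[1.5,-1.2,25],0,0.5],
    [[0,0,24],0,0.5],
    [[0,0,0],0,0.3],
    [[0,0,0],0,0.05],
    [[0,0,0],0,0.05]
  ]
}}

```text
time_s: 22.32
tool_pos: [0.5448, -0.0257, 0.1227]
tool_rot: [2.889, -1.234, 0.001]
ft_force: [-2.9, -0.6, 3.7]
gripper_width: 0.0086
```

```bash
python3 st.py
```

```text
t 22.325 p [ 0.5448 -0.0257  0.1227] phi -46.2 F [-2.9 -0.6  3.7] M [-0.174  0.532  0.004] w 0.0086 q6 0.67
```

{"fn": "apply_moves", "kwargs": {
  "plan": [
    [[0,0,0.2],5,0.05],
    [[0,0,0.2],5,0.05]
  ]
}}

```text
time_s: 22.58
tool_pos: [0.5449, -0.0258, 0.1224]
tool_rot: [2.769, -1.484, 0.001]
ft_force: [-3.2, -1.4, 4.2]
gripper_width: 0.0088
```

```bash
python3 st.py
```

```text
t 22.575 p [ 0.5449 -0.0258  0.1224] phi -56.4 F [-3.2 -1.4  4.2] M [-0.351  0.56   0.279] w 0.0088 q6 0.85
```

{"fn": "apply_moves", "kwargs": {
  "plan": [
    [[0,0,0.2],5,0.05]
  ]
}}

```text
time_s: 22.7
tool_pos: [0.5449, -0.0258, 0.1222]
tool_rot: [2.701, -1.603, 0.001]
ft_force: [-3.8, -2.5, 5.0]
gripper_width: 0.0087
```

```bash
python3 st.py
```

```text
t 22.7 p [ 0.5449 -0.0258  0.1222] phi -61.4 F [-3.8 -2.5  5. ] M [-0.421  0.587  0.255] w 0.0087 q6 0.94
```

{"fn": "apply_moves", "kwargs": {
  "plan": [
    [[0,0,0.2],5,0.05]
  ]
}}

```text
time_s: 22.82
tool_pos: [0.5449, -0.0259, 0.122]
tool_rot: [2.629, -1.719, 0.002]
ft_force: [-3.6, -3.2, 4.4]
gripper_width: 0.0086
```

```bash
python3 st.py
```

```text
t 22.825 p [ 0.5449 -0.0259  0.122 ] phi -66.4 F [-3.6 -3.2  4.4] M [-0.448  0.633  0.277] w 0.0086 q6 1.03
```

TL is now about 2.5 mm past touch. BR next.

{"fn": "apply_moves", "kwargs": {
  "plan": [
    [[0,0,0],0,0.5],
    [[0,0,-50],0,0.5],
    [[0,0,0],-7,0.5]
  ]
}}

```text
time_s: 23.2
tool_pos: [0.5469, -0.0256, 0.1747]
tool_rot: [-2.732, 1.545, -0.01]
ft_force: [0.6, -0.4, -0.4]
gripper_width: 0.0428
```

```bash
python3 go.py BR -52.3 3
```

```text
pose [ 0.5469 -0.0256  0.1747] phi -59.0 q6 0.9 dz to .123 0.0517
roll/row -2.23
row 0 29.9 39.8
row 1 28.3 41.0
row 2 26.7 42.0
```

{"fn": "apply_moves", "kwargs": {
  "plan": [
    [[30.1,39.4,0],-2.2,0.5],
    [[28.5,40.6,0],-2.2,0.5],
    [[26.9,41.6,0],-2.2,0.5],
    [[0,0,0],0,0.5],
    [[0,0,0],0,0.5]
  ]
}}

```text
time_s: 23.82
tool_pos: [0.4896, -0.1632, 0.1713]
tool_rot: [-2.816, 1.392, -0.001]
ft_force: [-0.4, 1.2, 0.2]
gripper_width: 0.0428
```

```bash
python3 go.py BR -52.3 1
```

```text
pose [ 0.4896 -0.1632  0.1713] phi -52.6 q6 0.51 dz to .123 0.0483
roll/row -0.33
row 0 1.2 -0.3
```

{"fn": "apply_moves", "kwargs": {
  "plan": [
    [[1.1,-0.3,25],-0.3,0.5],
    [[0,0,24.5],0,0.5],
    [[0,0,0],0,0.3],
    [[0,0,0],0,0.05],
    [[0,0,0],0,0.05]
  ]
}}

```text
time_s: 24.45
tool_pos: [0.4912, -0.1641, 0.1224]
tool_rot: [-2.82, 1.385, -0.004]
ft_force: [4.1, -1.6, -3.9]
gripper_width: 0.0089
```

```bash
python3 st.py
```

```text
t 24.45 p [ 0.4912 -0.1641  0.1224] phi -52.3 F [ 4.1 -1.6 -3.9] M [-0.017 -0.698  0.08 ] w 0.0089 q6 0.5
```

{"fn": "apply_moves", "kwargs": {
  "plan": [
    [[0,0,0.2],5,0.05],
    [[0,0,0.2],5,0.05]
  ]
}}

```text
time_s: 24.7
tool_pos: [0.4915, -0.1645, 0.1221]
tool_rot: [-2.686, 1.629, -0.006]
ft_force: [6.5, -3.1, -5.4]
gripper_width: 0.0083
```

```bash
python3 st.py
```

```text
t 24.7 p [ 0.4915 -0.1645  0.1221] phi -62.5 F [ 6.5 -3.1 -5.4] M [-0.414 -0.952  0.281] w 0.0083 q6 0.68
```

{"fn": "apply_moves", "kwargs": {
  "plan": [
    [[0,0,0.2],5,0.05]
  ]
}}

```text
time_s: 24.82
tool_pos: [0.4916, -0.1646, 0.1219]
tool_rot: [-2.612, 1.744, -0.006]
ft_force: [6.9, -4.4, -5.9]
gripper_width: 0.009
```

```bash
python3 st.py
```

```text
t 24.825 p [ 0.4916 -0.1646  0.1219] phi -67.5 F [ 6.9 -4.4 -5.9] M [-0.635 -1.002  0.371] w 0.009 q6 0.76
```

{"fn": "apply_moves", "kwargs": {
  "plan": [
    [[0,0,0.2],5,0.05]
  ]
}}

```text
time_s: 24.95
tool_pos: [0.4917, -0.1648, 0.1217]
tool_rot: [-2.534, 1.857, -0.007]
ft_force: [6.1, -5.3, -5.6]
gripper_width: 0.0085
```

```bash
python3 st.py
```

```text
t 24.95 p [ 0.4917 -0.1648  0.1217] phi -72.5 F [ 6.1 -5.3 -5.6] M [-0.804 -1.062  0.435] w 0.0085 q6 0.85
```

{"fn": "apply_moves", "kwargs": {
  "plan": [
    [[0,0,0],0,0.5],
    [[0,0,-50],-4,0.5],
    [[0,0,0],-10,0.5]
  ]
}}

```text
time_s: 25.32
tool_pos: [0.4917, -0.1645, 0.1744]
tool_rot: [-2.747, 1.523, -0.009]
ft_force: [0.2, 0.4, 0.0]
gripper_width: 0.0423
```

```bash
sed -i 's/BR=(.4906,-.1640)/BR=(.4912,-.1643)/' go.py; python3 go.py TR -17.5 4
```

```text
pose [ 0.4917 -0.1645  0.1744] phi -58.0 q6 0.6 dz to .123 0.0514
roll/row -10.13
row 0 3.8 -25.6
row 1 8.3 -24.5
row 2 12.4 -22.7
row 3 16.2 -20.2
```

{"fn": "apply_moves", "kwargs": {
  "plan": [
    [[3.8,-25.6,0],-10.2,0.5],
    [[8.3,-24.5,0],-10.2,0.5],
    [[12.4,-22.7,0],-10.2,0.5],
    [[16.2,-20.2,0],-10.2,0.5],
    [[0,0,0],0,0.5]
  ]
}}

```text
time_s: 25.95
tool_pos: [0.586, -0.1224, 0.171]
tool_rot: [-3.105, 0.475, -0.001]
ft_force: [-1.2, -0.7, -0.5]
gripper_width: 0.043
```

{"fn": "apply_moves", "kwargs": {
  "plan": [
    [[0,0,0],0,0.5]
  ]
}}

```text
time_s: 26.08
tool_pos: [0.5846, -0.1232, 0.1708]
tool_rot: [-3.104, 0.483, 0.001]
ft_force: [-0.1, -0.0, 0.9]
gripper_width: 0.0425
```

```bash
python3 go.py TR -17.5 1
```

```text
pose [ 0.5846 -0.1232  0.1708] phi -17.7 q6 0.02 dz to .123 0.0478
roll/row -0.17
row 0 2.0 -0.6
```

{"fn": "apply_moves", "kwargs": {
  "plan": [
    [[1.8,-0.5,25],0,0.5],
    [[0,0,23.5],0,0.5],
    [[0,0,0],0,0.3],
    [[0,0,0],0,0.05],
    [[0,0,0],0,0.05]
  ]
}}

```text
time_s: 26.7
tool_pos: [0.5869, -0.1234, 0.1232]
tool_rot: [3.105, -0.48, -0.0]
ft_force: [-4.6, 0.7, 4.3]
gripper_width: 0.0087
```

```bash
python3 st.py
```

```text
t 26.7 p [ 0.5869 -0.1234  0.1232] phi -17.6 F [-4.6  0.7  4.3] M [0.019 0.88  0.021] w 0.0087 q6 0.02
```

{"fn": "apply_moves", "kwargs": {
  "plan": [
    [[0,0,0.2],5,0.05]
  ]
}}

```text
time_s: 26.82
tool_pos: [0.5869, -0.1234, 0.123]
tool_rot: [3.08, -0.617, 0.0]
ft_force: [-5.4, 1.1, 5.3]
gripper_width: 0.0087
```

```bash
python3 st.py
```

```text
t 26.825 p [ 0.5869 -0.1234  0.123 ] phi -22.6 F [-5.4  1.1  5.3] M [-0.001  0.916  0.224] w 0.0087 q6 0.11
```

{"fn": "apply_moves", "kwargs": {
  "plan": [
    [[0,0,0.2],5,0.05]
  ]
}}

```text
time_s: 26.95
tool_pos: [0.587, -0.1234, 0.1229]
tool_rot: [3.05, -0.752, 0.0]
ft_force: [-5.3, -1.1, 4.8]
gripper_width: 0.0088
```

```bash
python3 st.py
```

```text
t 26.95 p [ 0.587  -0.1234  0.1229] phi -27.7 F [-5.3 -1.1  4.8] M [0.006 0.904 0.242] w 0.0088 q6 0.2
```

{"fn": "apply_moves", "kwargs": {
  "plan": [
    [[0,0,0.2],5,0.05]
  ]
}}

```text
time_s: 27.08
tool_pos: [0.587, -0.1234, 0.1227]
tool_rot: [3.014, -0.884, 0.0]
ft_force: [-5.8, -0.0, 6.5]
gripper_width: 0.009
```

```bash
python3 st.py
```

```text
t 27.075 p [ 0.587  -0.1234  0.1227] phi -32.7 F [-5.8 -0.   6.5] M [-0.045  0.981  0.247] w 0.009 q6 0.29
```

{"fn": "apply_moves", "kwargs": {
  "plan": [
    [[0,0,0.2],5,0.05]
  ]
}}

```text
time_s: 27.2
tool_pos: [0.587, -0.1234, 0.1225]
tool_rot: [2.973, -1.015, 0.0]
ft_force: [-6.2, -0.5, 6.4]
gripper_width: 0.0089
```

```bash
python3 st.py
```

```text
t 27.2 p [ 0.587  -0.1234  0.1225] phi -37.7 F [-6.2 -0.5  6.4] M [-0.045  1.009  0.378] w 0.0089 q6 0.37
```

{"fn": "apply_moves", "kwargs": {
  "plan": [
    [[0,0,0.2],4,0.05]
  ]
}}

```text
time_s: 27.32
tool_pos: [0.587, -0.1234, 0.1224]
tool_rot: [2.936, -1.117, 0.0]
ft_force: [-6.5, 0.5, 7.0]
gripper_width: 0.0084
```

```bash
python3 st.py
```

```text
t 27.325 p [ 0.587  -0.1234  0.1224] phi -41.7 F [-6.5  0.5  7. ] M [0.034 1.094 0.484] w 0.0084 q6 0.44
```

{"fn": "apply_moves", "kwargs": {
  "plan": [
    [[0,0,0],0,0.5],
    [[0,0,-50],0,0.5],
    [[0,0,0],-5.3,0.5]
  ]
}}

```text
time_s: 27.7
tool_pos: [0.5893, -0.1238, 0.1753]
tool_rot: [-2.987, 0.973, -0.012]
ft_force: [-0.6, -0.6, -0.5]
gripper_width: 0.0428
```

```bash
python3 go.py BL -36.4 3
```

```text
pose [ 0.5893 -0.1238  0.1753] phi -36.1 q6 0.35 dz to .123 0.0523
roll/row 0.11
row 0 -49.4 12.6
row 1 -49.3 12.7
row 2 -49.3 12.8
```

{"fn": "apply_moves", "kwargs": {
  "plan": [
    [[-49,12.3,0],0,0.5],
    [[-49,12.3,0],0,0.5],
    [[-49,12.4,0],0,0.5],
    [[0,0,0],0,0.5],
    [[0,0,0],0,0.5]
  ]
}}

```text
time_s: 28.32
tool_pos: [0.4479, -0.0665, 0.172]
tool_rot: [-2.986, 0.976, -0.004]
ft_force: [0.3, -0.4, -0.1]
gripper_width: 0.0425
```

```bash
python3 go.py BL -36.4 1
```

```text
pose [ 0.4479 -0.0665  0.172 ] phi -36.2 q6 0.38 dz to .123 0.049
roll/row 0.19
row 0 -0.0 1.0
```

{"fn": "apply_moves", "kwargs": {
  "plan": [
    [[0,1,25.5],0.2,0.5],
    [[0,0,25],0,0.5],
    [[0,0,0],0,0.3],
    [[0,0,0],0,0.05],
    [[0,0,0],0,0.05]
  ]
}}

```text
time_s: 28.95
tool_pos: [0.4474, -0.0676, 0.1214]
tool_rot: [2.984, -0.982, 0.005]
ft_force: [5.4, -4.8, -11.4]
gripper_width: 0.0087
```

```bash
python3 st.py
```

```text
t 28.95 p [ 0.4474 -0.0676  0.1214] phi -36.4 F [  5.4  -4.8 -11.4] M [-0.693 -0.729 -0.014] w 0.0087 q6 0.38
```

{"fn": "apply_moves", "kwargs": {
  "plan": [
    [[0,0,0.2],5,0.05]
  ]
}}

```text
time_s: 29.08
tool_pos: [0.4474, -0.0677, 0.1213]
tool_rot: [2.937, -1.113, 0.005]
ft_force: [4.2, -5.4, -9.9]
gripper_width: 0.0089
```

```bash
python3 st.py
```

```text
t 29.075 p [ 0.4474 -0.0677  0.1213] phi -41.5 F [ 4.2 -5.4 -9.9] M [-0.914 -0.7    0.377] w 0.0089 q6 0.47
```

{"fn": "apply_moves", "kwargs": {
  "plan": [
    [[0,0,0.2],4,0.05]
  ]
}}

```text
time_s: 29.2
tool_pos: [0.4475, -0.0677, 0.1211]
tool_rot: [2.896, -1.216, 0.005]
ft_force: [5.1, -5.4, -8.7]
gripper_width: 0.0085
```

```bash
python3 st.py
```

```text
t 29.2 p [ 0.4475 -0.0677  0.1211] phi -45.5 F [ 5.1 -5.4 -8.7] M [-0.795 -0.713  0.418] w 0.0085 q6 0.54
```

{"fn": "apply_moves", "kwargs": {
  "plan": [
    [[0,0,0.2],4,0.05]
  ]
}}

```text
time_s: 29.32
tool_pos: [0.4476, -0.0678, 0.121]
tool_rot: [2.853, -1.316, 0.006]
ft_force: [5.3, -4.3, -9.1]
gripper_width: 0.0087
```

```bash
python3 st.py
```

```text
t 29.325 p [ 0.4476 -0.0678  0.121 ] phi -49.5 F [ 5.3 -4.3 -9.1] M [-0.887 -0.757  0.413] w 0.0087 q6 0.61
```

{"fn": "apply_moves", "kwargs": {
  "plan": [
    [[0,0,0.1],3,0.05]
  ]
}}

```text
time_s: 29.45
tool_pos: [0.4476, -0.0678, 0.1209]
tool_rot: [2.818, -1.389, 0.006]
ft_force: [5.0, -6.7, -9.4]
gripper_width: 0.0093
```

```bash
python3 st.py
```

```text
t 29.45 p [ 0.4476 -0.0678  0.1209] phi -52.5 F [ 5.  -6.7 -9.4] M [-0.857 -0.847  0.384] w 0.0093 q6 0.66
```

{"fn": "apply_moves", "kwargs": {
  "plan": [
    [[0,0,0.1],3,0.05]
  ]
}}

```text
time_s: 29.58
tool_pos: [0.4476, -0.0678, 0.1208]
tool_rot: [2.78, -1.462, 0.006]
ft_force: [5.8, -5.8, -10.0]
gripper_width: 0.0084
```

```bash
python3 st.py
```

```text
t 29.575 p [ 0.4476 -0.0678  0.1208] phi -55.5 F [  5.8  -5.8 -10. ] M [-0.924 -0.849  0.483] w 0.0084 q6 0.72
```

{"fn": "apply_moves", "kwargs": {
  "plan": [
    [[0,0,0],0,0.5],
    [[0,0,-50],0,0.5],
    [[0,0,0],0,0.5]
  ]
}}

```text
time_s: 29.95
tool_pos: [0.4481, -0.0674, 0.1734]
tool_rot: [-2.78, 1.46, -0.01]
ft_force: [-0.5, -0.3, 0.3]
gripper_width: 0.0426
```

```bash
python3 go.py TL -66.4 2
```

```text
pose [ 0.4481 -0.0674  0.1734] phi -55.4 q6 0.71 dz to .123 0.0504
roll/row 5.49
row 0 10.1 -51.6
row 1 5.1 -52.3
```

{"fn": "apply_moves", "kwargs": {
  "plan": [
    [[10.1,-51.6,0],5.5,0.5],
    [[5.1,-52.3,0],5.5,0.5],
    [[0,0,0],0,0.5],
    [[0,0,0],0,0.5]
  ]
}}

```text
time_s: 30.45
tool_pos: [0.5419, -0.025, 0.1694]
tool_rot: [2.629, -1.719, -0.002]
ft_force: [0.2, -0.2, 0.3]
gripper_width: 0.0426
```

```bash
python3 go.py TL -66.4 1
```

```text
pose [ 0.5419 -0.025   0.1694] phi -66.4 q6 1.03 dz to .123 0.0464
roll/row 0.02
row 0 1.4 -2.3
```

{"fn": "apply_moves", "kwargs": {
  "plan": [
    [[1.2,-1.8,25],0,0.5],
    [[0,0,23.5],0,0.5],
    [[0,0,0],0,0.3],
    [[0,0,0],0,0.05],
    [[0,0,0],0,0.05]
  ]
}}

```text
time_s: 31.08
tool_pos: [0.5449, -0.0258, 0.1224]
tool_rot: [-2.628, 1.721, -0.002]
ft_force: [-1.4, -2.5, 0.8]
gripper_width: 0.0089
```

```bash
python3 st.py
```

```text
t 31.075 p [ 0.5449 -0.0258  0.1224] phi -66.4 F [-1.4 -2.5  0.8] M [-0.465  0.202  0.049] w 0.0089 q6 1.03
```

{"fn": "apply_moves", "kwargs": {
  "plan": [
    [[0,0,0.2],5,0.05]
  ]
}}

```text
time_s: 31.2
tool_pos: [0.5449, -0.0259, 0.1222]
tool_rot: [2.549, -1.836, 0.002]
ft_force: [-2.2, -3.6, 4.1]
gripper_width: 0.0089
```

```bash
python3 st.py
```

```text
t 31.2 p [ 0.5449 -0.0259  0.1222] phi -71.5 F [-2.2 -3.6  4.1] M [-0.561  0.432  0.365] w 0.0089 q6 1.12
```

{"fn": "apply_moves", "kwargs": {
  "plan": [
    [[0,0,0.2],4,0.05]
  ]
}}

```text
time_s: 31.32
tool_pos: [0.5449, -0.0259, 0.1221]
tool_rot: [2.483, -1.924, 0.002]
ft_force: [-1.3, -2.7, 5.1]
gripper_width: 0.0085
```

```bash
python3 st.py
```

```text
t 31.325 p [ 0.5449 -0.0259  0.1221] phi -75.5 F [-1.3 -2.7  5.1] M [-0.622  0.488  0.422] w 0.0085 q6 1.19
```

{"fn": "apply_moves", "kwargs": {
  "plan": [
    [[0,0,0.2],4,0.05]
  ]
}}

```text
time_s: 31.45
tool_pos: [0.5449, -0.0259, 0.122]
tool_rot: [2.415, -2.009, 0.002]
ft_force: [-1.8, -3.7, 4.9]
gripper_width: 0.0088
```

```bash
python3 st.py
```

```text
t 31.45 p [ 0.5449 -0.0259  0.122 ] phi -79.5 F [-1.8 -3.7  4.9] M [-0.618  0.522  0.535] w 0.0088 q6 1.26
```

{"fn": "apply_moves", "kwargs": {
  "plan": [
    [[0,0,0],0,0.5],
    [[0,0,-50],0,0.5],
    [[0,0,0],0,0.5]
  ]
}}

```text
time_s: 31.82
tool_pos: [0.5466, -0.0255, 0.1743]
tool_rot: [-2.415, 2.003, -0.008]
ft_force: [0.1, 0.4, -1.2]
gripper_width: 0.0428
```

```bash
python3 go.py BR -72.5 3
```

```text
pose [ 0.5466 -0.0255  0.1743] phi -79.4 q6 1.25 dz to .123 0.0513
roll/row -2.29
row 0 42.1 26.7
row 1 41.0 28.3
row 2 39.8 30.0
```

{"fn": "apply_moves", "kwargs": {
  "plan": [
    [[42.2,26.3,0],-2.3,0.5],
    [[41.1,27.9,0],-2.3,0.5],
    [[39.9,29.6,0],-2.3,0.5],
    [[0,0,0],0,0.5],
    [[0,0,0],0,0.5]
  ]
}}

```text
time_s: 32.45
tool_pos: [0.4904, -0.1639, 0.1706]
tool_rot: [-2.532, 1.859, 0.0]
ft_force: [-0.3, 0.0, 0.9]
gripper_width: 0.0425
```

```bash
python3 go.py BR -72.5 1
```

```text
pose [ 0.4904 -0.1639  0.1706] phi -72.6 q6 0.85 dz to .123 0.0476
roll/row -0.06
row 0 0.6 -0.6
```

{"fn": "apply_moves", "kwargs": {
  "plan": [
    [[0.6,-0.5,25],0,0.5],
    [[0,0,24],0,0.5],
    [[0,0,0],0,0.3],
    [[0,0,0],0,0.05],
    [[0,0,0],0,0.05]
  ]
}}

```text
time_s: 33.08
tool_pos: [0.4917, -0.1648, 0.1225]
tool_rot: [-2.533, 1.858, -0.003]
ft_force: [3.2, -3.8, -6.0]
gripper_width: 0.0087
```

```bash
python3 st.py
```

```text
t 33.075 p [ 0.4917 -0.1648  0.1225] phi -72.5 F [ 3.2 -3.8 -6. ] M [-0.404 -0.472  0.065] w 0.0087 q6 0.85
```

{"fn": "apply_moves", "kwargs": {
  "plan": [
    [[0,0,0.2],5,0.05]
  ]
}}

```text
time_s: 33.2
tool_pos: [0.4917, -0.165, 0.1223]
tool_rot: [-2.448, 1.969, -0.004]
ft_force: [2.3, -5.1, -6.3]
gripper_width: 0.0085
```

```bash
python3 st.py
```

```text
t 33.2 p [ 0.4917 -0.165   0.1223] phi -77.6 F [ 2.3 -5.1 -6.3] M [-0.62  -0.577  0.218] w 0.0085 q6 0.94
```

{"fn": "apply_moves", "kwargs": {
  "plan": [
    [[0,0,0.2],4,0.05]
  ]
}}

```text
time_s: 33.33
tool_pos: [0.4918, -0.1652, 0.1222]
tool_rot: [-2.377, 2.054, -0.004]
ft_force: [2.1, -4.9, -4.4]
gripper_width: 0.0089
```

```bash
python3 st.py
```

```text
t 33.325 p [ 0.4918 -0.1652  0.1222] phi -81.7 F [ 2.1 -4.9 -4.4] M [-0.74  -0.37   0.337] w 0.0089 q6 1.01
```

{"fn": "apply_moves", "kwargs": {
  "plan": [
    [[0,0,0.2],4,0.05]
  ]
}}

```text
time_s: 33.45
tool_pos: [0.4919, -0.1653, 0.1221]
tool_rot: [-2.304, 2.135, -0.005]
ft_force: [2.4, -6.3, -3.3]
gripper_width: 0.009
```

```bash
python3 st.py
```

```text
t 33.45 p [ 0.4919 -0.1653  0.1221] phi -85.6 F [ 2.4 -6.3 -3.3] M [-0.916 -0.352  0.421] w 0.009 q6 1.08
```

{"fn": "apply_moves", "kwargs": {
  "plan": [
    [[0,0,0.2],4,0.05]
  ]
}}

```text
time_s: 33.58
tool_pos: [0.4919, -0.1655, 0.122]
tool_rot: [-2.229, 2.214, -0.005]
ft_force: [1.2, -6.9, -2.8]
gripper_width: 0.009
```

```bash
python3 st.py
```

```text
t 33.575 p [ 0.4919 -0.1655  0.122 ] phi -89.6 F [ 1.2 -6.9 -2.8] M [-1.065 -0.309  0.432] w 0.009 q6 1.15
```

{"fn": "apply_moves", "kwargs": {
  "plan": [
    [[0,0,0.1],3,0.05]
  ]
}}

```text
time_s: 33.7
tool_pos: [0.4919, -0.1656, 0.1219]
tool_rot: [-2.17, 2.271, -0.005]
ft_force: [2.7, -7.7, -4.3]
gripper_width: 0.0088
```

```bash
python3 st.py
```

```text
t 33.7 p [ 0.4919 -0.1656  0.1219] phi -92.6 F [ 2.7 -7.7 -4.3] M [-1.182 -0.317  0.504] w 0.0088 q6 1.2
```

{"fn": "apply_moves", "kwargs": {
  "plan": [
    [[0,0,0],0,0.5],
    [[0,0,-50],-6,0.5],
    [[0,0,0],-10,0.5]
  ]
}}

```text
time_s: 34.08
tool_pos: [0.4927, -0.165, 0.1746]
tool_rot: [-2.47, 1.938, -0.009]
ft_force: [0.7, 0.5, -0.5]
gripper_width: 0.0428
```

```bash
sed -i 's/BR=(.4912,-.1643)/BR=(.4915,-.1652)/' go.py; python3 go.py TR -41.7 4
```

```text
pose [ 0.4927 -0.165   0.1746] phi -76.2 q6 0.92 dz to .123 0.0516
roll/row -8.63
row 0 -4.6 -25.3
row 1 -0.7 -25.7
row 2 3.2 -25.5
row 3 7.0 -24.8
```

{"fn": "apply_moves", "kwargs": {
  "plan": [
    [[-4.6,-25.5,0],-8.6,0.5],
    [[-0.7,-25.9,0],-8.6,0.5],
    [[3.2,-25.7,0],-8.6,0.5],
    [[7,-25,0],-8.6,0.5],
    [[0,0,0],0,0.5]
  ]
}}

```text
time_s: 34.7
tool_pos: [0.5869, -0.1222, 0.1713]
tool_rot: [-2.932, 1.126, -0.001]
ft_force: [-1.2, 1.1, 0.2]
gripper_width: 0.0428
```

{"fn": "apply_moves", "kwargs": {
  "plan": [
    [[0,0,0],0,0.5]
  ]
}}

```text
time_s: 34.83
tool_pos: [0.5854, -0.1231, 0.1711]
tool_rot: [-2.93, 1.132, 0.001]
ft_force: [-0.5, -0.6, 0.5]
gripper_width: 0.0426
```

```bash
python3 go.py TR -41.7 1
```

```text
pose [ 0.5854 -0.1231  0.1711] phi -42.3 q6 0.45 dz to .123 0.0481
roll/row -0.56
row 0 1.0 -0.8
```

{"fn": "apply_moves", "kwargs": {
  "plan": [
    [[0.9,-0.7,25],-0.3,0.5],
    [[0,0,24],0,0.5],
    [[0,0,0],0,0.3],
    [[0,0,0],0,0.05],
    [[0,0,0],0,0.05]
  ]
}}

```text
time_s: 35.45
tool_pos: [0.5871, -0.1232, 0.1229]
tool_rot: [-2.934, 1.123, -0.0]
ft_force: [-3.2, 2.6, 2.2]
gripper_width: 0.0088
```

{"fn": "apply_moves", "kwargs": {
  "plan": [
    [[0,0,0.1],3,0.05]
  ]
}}

```text
time_s: 35.58
tool_pos: [0.5871, -0.1232, 0.1228]
tool_rot: [2.903, -1.2, 0.0]
ft_force: [-3.4, 1.7, 3.6]
gripper_width: 0.0086
```

```bash
python3 st.py
```

```text
t 35.575 p [ 0.5871 -0.1232  0.1228] phi -44.9 F [-3.4  1.7  3.6] M [0.345 0.639 0.304] w 0.0086 q6 0.5
```

{"fn": "apply_moves", "kwargs": {
  "plan": [
    [[0,0,0.1],2,0.05]
  ]
}}

```text
time_s: 35.7
tool_pos: [0.5871, -0.1232, 0.1227]
tool_rot: [2.882, -1.25, 0.001]
ft_force: [-5.7, 1.9, 7.2]
gripper_width: 0.009
```

```bash
python3 st.py
```

```text
t 35.7 p [ 0.5871 -0.1232  0.1227] phi -46.9 F [-5.7  1.9  7.2] M [0.405 0.927 0.407] w 0.009 q6 0.53
```

{"fn": "apply_moves", "kwargs": {
  "plan": [
    [[0,0,0.1],3,0.05]
  ]
}}

```text
time_s: 35.83
tool_pos: [0.5873, -0.1232, 0.1227]
tool_rot: [-2.848, 1.325, -0.001]
ft_force: [-4.1, 2.9, 5.3]
gripper_width: 0.0089
```

```bash
python3 st.py
```

```text
t 35.825 p [ 0.5873 -0.1232  0.1227] phi -49.9 F [-4.1  2.9  5.3] M [0.496 0.87  0.557] w 0.0089 q6 0.59
```

{"fn": "apply_moves", "kwargs": {
  "plan": [
    [[0,0,0.1],3,0.05]
  ]
}}

```text
time_s: 35.95
tool_pos: [0.5873, -0.1233, 0.1226]
tool_rot: [2.813, -1.399, 0.001]
ft_force: [-4.0, 1.6, 5.4]
gripper_width: 0.0088
```

```bash
python3 st.py
```

```text
t 35.95 p [ 0.5873 -0.1233  0.1226] phi -52.9 F [-4.   1.6  5.4] M [0.256 0.71  0.632] w 0.0088 q6 0.64
```

{"fn": "apply_moves", "kwargs": {
  "plan": [
    [[0,0,0],0,0.5],
    [[0,0,-50],0,0.5],
    [[0,0,0],2.6,0.5]
  ]
}}

```text
time_s: 36.33
tool_pos: [0.5892, -0.1239, 0.1754]
tool_rot: [-2.78, 1.461, -0.011]
ft_force: [0.2, 0.3, 0.0]
gripper_width: 0.043
```

```bash
python3 go.py BL -55.5 3
```

```text
pose [ 0.5892 -0.1239  0.1754] phi -55.4 q6 0.68 dz to .123 0.0524
roll/row 0.02
row 0 -42.4 28.2
row 1 -42.4 28.2
row 2 -42.4 28.3
```

{"fn": "apply_moves", "kwargs": {
  "plan": [
    [[-42,27.9,0],0,0.5],
    [[-42,27.9,0],0,0.5],
    [[-42,28,0],0,0.5],
    [[0,0,0],0,0.5],
    [[0,0,0],0,0.5]
  ]
}}

```text
time_s: 36.95
tool_pos: [0.4478, -0.0674, 0.1722]
tool_rot: [-2.781, 1.461, -0.004]
ft_force: [-0.5, 0.2, -0.7]
gripper_width: 0.0425
```

```bash
python3 go.py BL -55.5 1
```

```text
pose [ 0.4478 -0.0674  0.1722] phi -55.4 q6 0.72 dz to .123 0.0492
roll/row 0.08
row 0 -0.4 0.3
```

{"fn": "apply_moves", "kwargs": {
  "plan": [
    [[0,0.3,25],0,0.5],
    [[0,0,25],0,0.5],
    [[0,0,0],0,0.3],
    [[0,0,0],0,0.05],
    [[0,0,0],0,0.05]
  ]
}}

```text
time_s: 37.58
tool_pos: [0.4475, -0.068, 0.1222]
tool_rot: [2.781, -1.461, 0.004]
ft_force: [3.3, -5.3, -10.9]
gripper_width: 0.0087
```

{"fn": "apply_moves", "kwargs": {
  "plan": [
    [[0,0,0.1],3,0.05]
  ]
}}

```text
time_s: 37.7
tool_pos: [0.4475, -0.068, 0.1221]
tool_rot: [2.741, -1.534, 0.005]
ft_force: [4.1, -5.3, -9.8]
gripper_width: 0.0088
```

```bash
python3 st.py
```

```text
t 37.7 p [ 0.4475 -0.068   0.1221] phi -58.5 F [ 4.1 -5.3 -9.8] M [-0.937 -0.583  0.335] w 0.0088 q6 0.77
```

{"fn": "apply_moves", "kwargs": {
  "plan": [
    [[0,0,0.1],2,0.05]
  ]
}}

```text
time_s: 37.83
tool_pos: [0.4476, -0.068, 0.1221]
tool_rot: [2.714, -1.582, 0.005]
ft_force: [3.2, -5.9, -9.3]
gripper_width: 0.0088
```

```bash
python3 st.py
```

```text
t 37.825 p [ 0.4476 -0.068   0.1221] phi -60.5 F [ 3.2 -5.9 -9.3] M [-0.933 -0.57   0.489] w 0.0088 q6 0.8
```

{"fn": "apply_moves", "kwargs": {
  "plan": [
    [[0,0,0.1],3,0.05]
  ]
}}

```text
time_s: 37.95
tool_pos: [0.4475, -0.0681, 0.122]
tool_rot: [2.672, -1.652, 0.005]
ft_force: [3.7, -6.1, -8.7]
gripper_width: 0.0087
```

```bash
python3 st.py
```

```text
t 37.95 p [ 0.4475 -0.0681  0.122 ] phi -63.5 F [ 3.7 -6.1 -8.7] M [-1.076 -0.432  0.553] w 0.0087 q6 0.86
```

{"fn": "apply_moves", "kwargs": {
  "plan": [
    [[0,0,0.1],2,0.05]
  ]
}}

```text
time_s: 38.08
tool_pos: [0.4475, -0.0681, 0.1219]
tool_rot: [2.643, -1.698, 0.005]
ft_force: [2.7, -6.6, -7.7]
gripper_width: 0.0084
```

```bash
python3 st.py
```

```text
t 38.075 p [ 0.4475 -0.0681  0.1219] phi -65.4 F [ 2.7 -6.6 -7.7] M [-0.97  -0.421  0.696] w 0.0084 q6 0.89
```

{"fn": "apply_moves", "kwargs": {
  "plan": [
    [[0,0,0],0,0.5],
    [[0,0,-50],0,0.5],
    [[0,0,0],0,0.5]
  ]
}}

```text
time_s: 38.45
tool_pos: [0.4485, -0.0676, 0.1746]
tool_rot: [-2.641, 1.696, -0.01]
ft_force: [0.8, -0.2, -0.6]
gripper_width: 0.0427
```

```bash
python3 go.py TL -79.5 2
```

```text
pose [ 0.4485 -0.0676  0.1746] phi -65.4 q6 0.89 dz to .123 0.0516
roll/row 7.04
row 0 0.8 -52.4
row 1 -5.7 -52.1
```

{"fn": "apply_moves", "kwargs": {
  "plan": [
    [[1,-53,0],7,0.5],
    [[-5.4,-52.8,0],7,0.5],
    [[0,0,0],0,0.5],
    [[0,0,0],0,0.5]
  ]
}}

```text
time_s: 38.95
tool_pos: [0.5431, -0.025, 0.1706]
tool_rot: [2.417, -2.006, -0.002]
ft_force: [-0.9, -0.9, 0.6]
gripper_width: 0.0426
```

```bash
python3 go.py TL -79.5 1
```

```text
pose [ 0.5431 -0.025   0.1706] phi -79.4 q6 1.25 dz to .123 0.0476
roll/row 0.13
row 0 0.7 -1.3
```

{"fn": "apply_moves", "kwargs": {
  "plan": [
    [[0.9,-0.9,25],0,0.5],
    [[0,0,24],0,0.5],
    [[0,0,0],0,0.3],
    [[0,0,0],0,0.05],
    [[0,0,0],0,0.05]
  ]
}}

```text
time_s: 39.58
tool_pos: [0.5452, -0.026, 0.123]
tool_rot: [-2.416, 2.007, -0.003]
ft_force: [1.0, -2.0, -1.5]
gripper_width: 0.0087
```

{"fn": "apply_moves", "kwargs": {
  "plan": [
    [[0,0,0.1],3,0.05]
  ]
}}

```text
time_s: 39.7
tool_pos: [0.5453, -0.0261, 0.123]
tool_rot: [-2.362, 2.07, -0.003]
ft_force: [1.1, -2.7, 0.3]
gripper_width: 0.0081
```

```bash
python3 st.py
```

```text
t 39.7 p [ 0.5453 -0.0261  0.123 ] phi -82.5 F [ 1.1 -2.7  0.3] M [-0.455 -0.1    0.389] w 0.0081 q6 1.31
```

{"fn": "apply_moves", "kwargs": {
  "plan": [
    [[0,0,0.1],2,0.05]
  ]
}}

```text
time_s: 39.83
tool_pos: [0.5453, -0.0261, 0.1229]
tool_rot: [-2.325, 2.112, -0.003]
ft_force: [-0.8, -3.1, 6.1]
gripper_width: 0.0088
```

```bash
python3 st.py
```

```text
t 39.825 p [ 0.5453 -0.0261  0.1229] phi -84.5 F [-0.8 -3.1  6.1] M [-0.607  0.048  0.498] w 0.0088 q6 1.34
```

{"fn": "apply_moves", "kwargs": {
  "plan": [
    [[0,0,0.1],3,0.05]
  ]
}}

```text
time_s: 39.95
tool_pos: [0.5452, -0.0261, 0.1228]
tool_rot: [-2.269, 2.172, -0.002]
ft_force: [-1.0, -6.9, 4.7]
gripper_width: 0.0085
```

```bash
python3 st.py
```

```text
t 39.95 p [ 0.5452 -0.0261  0.1228] phi -87.5 F [-1.  -6.9  4.7] M [-1.238  0.143  0.59 ] w 0.0085 q6 1.39
```

{"fn": "apply_moves", "kwargs": {
  "plan": [
    [[0,0,0],0,0.5],
    [[0,0,-50],0,0.5],
    [[0,0,0],6,0.5]
  ]
}}

```text
time_s: 40.33
tool_pos: [0.5464, -0.0257, 0.1751]
tool_rot: [-2.15, 2.286, -0.006]
ft_force: [1.0, 0.0, -0.0]
gripper_width: 0.0424
```

```bash
python3 go.py BR -92.6 3
```

```text
pose [ 0.5464 -0.0257  0.1751] phi -93.5 q6 1.5 dz to .123 0.0521
roll/row -0.31
row 0 47.5 15.4
row 1 47.5 15.7
row 2 47.4 15.9
```

{"fn": "apply_moves", "kwargs": {
  "plan": [
    [[47.5,15.1,0],-0.2,0.5],
    [[47.5,15.4,0],-0.2,0.5],
    [[47.4,15.6,0],-0.2,0.5],
    [[0,0,0],0,0.5],
    [[0,0,0],0,0.5]
  ]
}}

```text
time_s: 40.95
tool_pos: [0.4908, -0.1648, 0.1719]
tool_rot: [-2.165, 2.276, 0.0]
ft_force: [-0.2, -0.4, -0.0]
gripper_width: 0.0427
```

```bash
python3 go.py BR -92.6 1
```

```text
pose [ 0.4908 -0.1648  0.1719] phi -92.9 q6 1.21 dz to .123 0.0489
roll/row -0.25
row 0 0.3 -0.7
```

{"fn": "apply_moves", "kwargs": {
  "plan": [
    [[0.3,-0.5,25],-0.2,0.5],
    [[0,0,24.5],0,0.5],
    [[0,0,0],0,0.3],
    [[0,0,0],0,0.05],
    [[0,0,0],0,0.05]
  ]
}}

```text
time_s: 41.58
tool_pos: [0.4915, -0.1657, 0.123]
tool_rot: [2.17, -2.271, 0.002]
ft_force: [0.0, -3.6, -3.7]
gripper_width: 0.0084
```

{"fn": "apply_moves", "kwargs": {
  "plan": [
    [[0,0,0.1],3,0.05]
  ]
}}

```text
time_s: 41.7
tool_pos: [0.4915, -0.1658, 0.1229]
tool_rot: [-2.109, 2.328, -0.002]
ft_force: [-0.2, -3.4, -3.3]
gripper_width: 0.0088
```

```bash
python3 st.py
```

```text
t 41.7 p [ 0.4915 -0.1658  0.1229] phi -95.7 F [-0.2 -3.4 -3.3] M [-0.591  0.096  0.301] w 0.0088 q6 1.26
```

{"fn": "apply_moves", "kwargs": {
  "plan": [
    [[0,0,0.1],2,0.05]
  ]
}}

```text
time_s: 41.82
tool_pos: [0.4916, -0.1659, 0.1229]
tool_rot: [-2.068, 2.365, -0.002]
ft_force: [-1.3, -4.3, 1.4]
gripper_width: 0.0086
```

```bash
python3 st.py
```

```text
t 41.825 p [ 0.4916 -0.1659  0.1229] phi -97.7 F [-1.3 -4.3  1.4] M [-0.686  0.236  0.436] w 0.0086 q6 1.29
```

{"fn": "apply_moves", "kwargs": {
  "plan": [
    [[0,0,0.1],3,0.05]
  ]
}}

```text
time_s: 41.95
tool_pos: [0.4914, -0.1659, 0.1228]
tool_rot: [2.005, -2.418, 0.002]
ft_force: [-4.4, -5.7, 4.8]
gripper_width: 0.0088
```

```bash
python3 st.py
```

```text
t 41.95 p [ 0.4914 -0.1659  0.1228] phi -100.7 F [-4.4 -5.7  4.8] M [-0.764  0.599  0.633] w 0.0088 q6 1.34
```

{"fn": "apply_moves", "kwargs": {
  "plan": [
    [[0,0,0.1],2,0.05]
  ]
}}

```text
time_s: 42.08
tool_pos: [0.4914, -0.166, 0.1227]
tool_rot: [1.963, -2.453, 0.002]
ft_force: [-1.0, -4.8, 0.5]
gripper_width: 0.0089
```

```bash
python3 st.py
```

```text
t 42.075 p [ 0.4914 -0.166   0.1227] phi -102.7 F [-1.  -4.8  0.5] M [-0.694  0.244  0.583] w 0.0089 q6 1.38
```

{"fn": "apply_moves", "kwargs": {
  "plan": [
    [[0,0,0],0,0.5],
    [[0,0,-50],-10,0.5],
    [[0,0,0],-8,0.5]
  ]
}}

```text
time_s: 42.45
tool_pos: [0.493, -0.1659, 0.1754]
tool_rot: [-2.327, 2.107, -0.009]
ft_force: [0.3, -0.4, -0.1]
gripper_width: 0.043
```

```bash
python3 go.py TR -52.9 4
```

```text
pose [ 0.493  -0.1659  0.1754] phi -84.3 q6 1.06 dz to .123 0.0524
roll/row -7.86
row 0 -8.3 -24.4
row 1 -4.9 -25.3
row 2 -1.4 -25.7
row 3 2.1 -25.7
```

{"fn": "apply_moves", "kwargs": {
  "plan": [
    [[-8.3,-24.7,0],-7.9,0.5],
    [[-4.9,-25.6,0],-7.9,0.5],
    [[-1.4,-26,0],-7.9,0.5],
    [[2.1,-26,0],-7.9,0.5],
    [[0,0,0],0,0.5]
  ]
}}

```text
time_s: 43.08
tool_pos: [0.5874, -0.1219, 0.172]
tool_rot: [-2.812, 1.4, -0.001]
ft_force: [-0.9, -0.9, -0.4]
gripper_width: 0.0427
```

{"fn": "apply_moves", "kwargs": {
  "plan": [
    [[0,0,0],0,0.5]
  ]
}}

```text
time_s: 43.2
tool_pos: [0.5859, -0.1228, 0.172]
tool_rot: [-2.81, 1.405, 0.001]
ft_force: [0.4, 0.6, 0.5]
gripper_width: 0.0424
```

```bash
python3 go.py TR -52.9 1
```

```text
pose [ 0.5859 -0.1228  0.172 ] phi -53.1 q6 0.64 dz to .123 0.049
roll/row -0.24
row 0 0.8 -0.4
```

{"fn": "apply_moves", "kwargs": {
  "plan": [
    [[0.9,-0.4,25],0,0.5],
    [[0,0,24.5],0,0.5],
    [[0,0,0],0,0.3],
    [[0,0,0],0,0.05],
    [[0,0,0],0,0.05]
  ]
}}

```text
time_s: 43.82
tool_pos: [0.5872, -0.1233, 0.1233]
tool_rot: [-2.81, 1.403, -0.001]
ft_force: [-2.9, 2.0, 0.6]
gripper_width: 0.0086
```

{"fn": "apply_moves", "kwargs": {
  "plan": [
    [[0,0,0.1],3,0.05]
  ]
}}

```text
time_s: 43.95
tool_pos: [0.5873, -0.1233, 0.1232]
tool_rot: [-2.773, 1.477, -0.001]
ft_force: [-2.2, 2.2, -0.3]
gripper_width: 0.0088
```

```bash
python3 st.py
```

```text
t 43.95 p [ 0.5873 -0.1233  0.1232] phi -56.1 F [-2.2  2.2 -0.3] M [0.305 0.259 0.388] w 0.0088 q6 0.69
```

{"fn": "apply_moves", "kwargs": {
  "plan": [
    [[0,0,0.1],2,0.05]
  ]
}}

```text
time_s: 44.08
tool_pos: [0.5873, -0.1234, 0.1232]
tool_rot: [-2.746, 1.526, -0.001]
ft_force: [-3.5, 2.9, 6.0]
gripper_width: 0.0084
```

```bash
python3 st.py
```

```text
t 44.075 p [ 0.5873 -0.1234  0.1232] phi -58.1 F [-3.5  2.9  6. ] M [0.374 0.599 0.525] w 0.0084 q6 0.73
```

{"fn": "apply_moves", "kwargs": {
  "plan": [
    [[0,0,0],0,0.5],
    [[0,0,-50],0,0.5],
    [[0,0,-60],0,0.5],
    [[0,0,-40],0,0.5],
    [[0,0,0],0,0.5]
  ]
}}

```text
time_s: 44.7
tool_pos: [0.5886, -0.1239, 0.2759]
tool_rot: [-2.746, 1.523, -0.011]
ft_force: [-0.4, -0.1, -1.0]
gripper_width: 0.0431
```

```bash
python3 st.py
python3 - <<'E'
from h import *
a=cams.read_camera('scene')[:,:,::-1];b=cams.read_camera('wrist')[:,:,::-1]
cv2.imwrite('pics/end.png',cv2.resize(np.hstack([a,b]),(800,300)))
E
```

```text
t 44.7 p [ 0.5886 -0.1239  0.2759] phi -58.0 F [-0.4 -0.1 -1. ] M [0.01  0.065 0.022] w 0.0431 q6 0.73
```

View pics/end.png

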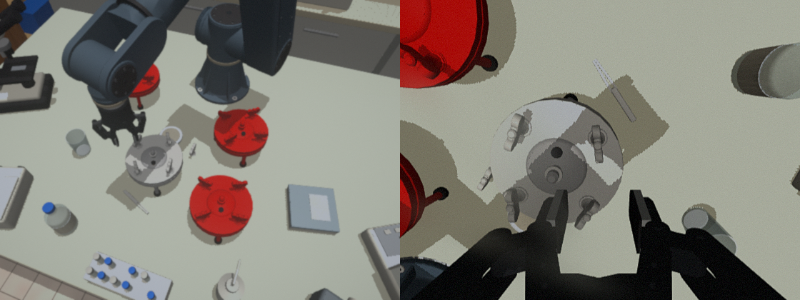

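The gripper hangs clear above the holder (around wrist-half pixel (560,165)). The spare nut, forceps, dish and beaker are where they were.

```bash
python3 -c "
from plant import job
print(job.hand_in())"
```

```text
the job is handed in; nothing more can be done
None
```

I drew the cover down with the four wing nuts and handed the job in at about 45 s of the 72 s allowed; the hand-in reported no verdict.

**Sequence:** I worked mostly from a nut to its opposite. The first round took each nut an estimated 0.8–1.7 mm past its touch height, with the cover still estimated to be off its seat. Two more rounds closed the gap, and a last round brought the nuts up to finger-tight.

**Last torque felt while turning, in N m:**

| Nut (position in the first overhead wrist-camera view) | Torque |
|---|---|
| upper left | 0.59 |
| lower right | 0.58–0.63 |
| upper right | 0.63 |
| lower left | about 0.55–0.70 |

Noise on these readings was a few hundredths of a N m, more on the lower left nut.

**Checks at the end:**
- **Upper right nut:** a re-check after all the others read 0.525 N m, still rising over a 5° turn that probably included slack in the grip.
- **Lower left nut:** I did not feel it again after the two nuts next to it were tightened.
- **Cover height and lean:** not measured directly. I take it as home because the torque climbed steeply at every nut.
- **First bite:** it was hard to feel cleanly in the noise, and the lower left nut went deeper than planned in round one, with an estimated lean of up to 12 mrad. I evened this out at the nut opposite it.
- **Everything else:** the last picture shows the gripper clear of the holder, and the spare nut, dish, forceps and beaker where they were. I did not check the box and the pen closely.

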